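# Lock the filter canister into the air-treatment head

## Task

Pick up the air-filter canister by its lever, offer its neck up into the steel collar under the grey air-treatment head, push up gently against the spring and turn it anticlockwise (seen from above) until it comes to its stop and drops into its locking pockets. Then let go and leave it hanging level in the head. Do not force it, tip it over or knock the other things on the bench about.

Things in the scene. Friction and masses are not known exactly. Their poses are not given: they have to be found in the camera images.
- canister: Air-filter canister standing loose on the bench, aluminium, 0.18 to 0.28 kg: round body 80 mm in diameter, 66 mm high, with a narrower neck on top (94 mm in all) and a straight black lever sticking out sideways along its -x. Origin: centre of the underside; z is its axis, up.
- lever (a point): Grip point of the canister's lever: 135 mm from the canister's axis along its -x, 50 mm above its underside. The lever is a straight bar with flat sides, 14 mm thick (along y), 24 mm tall (38 to 62 mm above the underside), ending 167 mm from the axis. Axes as the canister's.
- neck (a point): Centre of the top of the canister's neck, 94 mm above its underside. Neck 68 mm in diameter, rim bevelled 1.5 mm. Three lugs stand out from it, 120 degrees apart, one right above the lever: 6 mm high (80 to 86 mm above the underside), 13 mm (20 degrees) wide, out to 41 mm from the axis. Axes as the canister's.
- head: Air-treatment head bolted to the bench, grey, fixed: round housing 110 mm across, its top plug 267 mm above the bench, overhanging from a column 60 mm wide that stands 103 to 148 mm from the collar's axis on the +x side (a gauge on the arm reaches 309 mm); free below, in front (-x) and at the sides. Origin: on the bench under the collar's axis; z up, -x is its front.
- mouth (a point): Centre of the lower face of the head's steel collar, 175 mm above the bench; axes as the head's. Collar 102 mm across, bore 72 mm. Its three notches, each 28 degrees wide, let the lugs up when the canister's yaw is the head's yaw - 0.46 rad (lever left of the front as the robot sees it), but the collar is clocked up to 0.28 rad either way, which is not measured: feel for it.
- track (a point): Pocket floor level on the collar's axis, 4 mm above the mouth; axes as the head's. Beside each notch, anticlockwise from above (growing yaw), the lugs' undersides must pass over a hump 4 mm higher than this (canister underside 72 mm below the mouth), then come over the pockets, 0.78 rad past mid-notch; a solid stop ends the turn at 0.92 rad.
- seal_rest (a point): On the collar's axis 16 mm above the mouth: where the neck's top meets the sprung seal plate (canister underside 78 mm below the mouth). It pushes down with 2 N at first, 0.25 N more per mm, and bottoms hard 12 mm higher (underside 66 mm below the mouth). Axes as the head's.
- home (a point): Where the centre of the canister's underside is when it hangs locked, its lugs down in the pockets: on the collar's axis, 76 mm below the mouth. Axes as the head's.
- glue: Bystander: glue bottle, 64 mm in diameter, 170 mm tall; origin at its underside.
- steel_block: Bystander: steel block, 75 x 50 x 40 mm; origin at its underside.
- tin: Bystander: low tin, 72 mm in diameter, 40 mm tall; origin at its underside.
Mind the look-alikes: they are no part of the job. Leave any blue or turquoise look-alike of the canister alone.

How it is judged:
On the way, in this order (a step that is already met when the one before it is completed fails the run):
1. the canister is lifted clear of the bench by its lever (height (world z) of canister above 0.02 m and contact force between the fingers and canister above 1 N), for 0.2 s.
2. its lugs are pushed up through the notches, against the spring (z of canister in the frame of mouth above -0.0735 m and horizontal distance between canister and mouth below 0.008 m), for 0.1 s.
At the end, for the whole second after the job is handed in: The canister hangs locked in the head, released and at rest: underside 74.2 to 78.5 mm below the collar's lower face (all lugs down in their pockets), within 6 mm of the collar's axis, tilted less than 0.04 rad (z of canister in the frame of mouth between -0.0785 and -0.0742 m and horizontal distance between canister and mouth below 0.006 m and angle between canister's own z axis and vertical below 0.04 rad and linear speed of canister below 0.02 m/s and contact force between the fingers and canister below 0.1 N); the robot touches nothing.
It fails at once if anything presses on the head or its collar with more than 90 N (forced) (contact force between anything else and head above 90 N).
It fails at once if the canister is tipped more than 0.5 rad (angle between canister's own z axis and vertical above 0.5 rad).
It fails at once if a bystander (glue bottle, steel block, tin) is moved more than 30 mm (distance of any of glue, steel_block, tin from where it was at the start of the episode above 0.03 m).
It also fails if it takes over 72 s, if anything falls off the work surface, if the arm or the gripper's body presses on something with over 40 N, if the wrist force passes 120 N, or if a joint passes its speed limit or range.

## Robot

A 6-joint arm with a two-finger parallel gripper is mounted at the origin on the work surface. World frame = base frame: x ahead of the robot, y to its left, z up, the work surface at z = 0. Lengths are in m, angles in rad, forces in N, time in s.
With the tool pointing down it reaches from about 0.375 to 0.75 m from the base axis. Payload 9 kg.
Tool frame: the origin (TCP) lies between the finger pads; the fingertips stand ahead of it and the grasp point (between the pads) lies 2 mm behind it (arm.nose_length is the z of the fingertips in the tool frame, in m); z points along the fingers, y is the direction in which the jaws open and shut (so a half turn about z gives the same grasp; the last joint's range is limited). The gripper opens to 85 mm and grips with 20 to 120 N. Pads are 22 mm wide; open, the fingers measure 114 mm over their backs; the gripper's body (76 mm by 85 mm) begins 54 mm behind the grasp point. The pads swing forward as they close: fully open they stand 13 mm farther back than shut.
Start: joints at [0.998, 0.104, 0.097, 1.564, 0, 1.353], TCP at [0.208, 0.563, 0.248] pointing down, gripper open.
Joint ranges: [-2.99, 2.99], [-0.84, 1.86], [-1.1, 1.16], [-1.84, 2.11], [-1.51, 1.56], [-3.14, 3.14]. Speed limits (rad/s): [2.22, 2.22, 2.57, 3.14, 3.14, 3.14].

## Interface

Orientations are given as a rotation vector (axis times angle).
In Python, from plant import monitor, eyes, workorder, arm gives the robot as it stands. The module is installed in compiled form; this text tells all that it offers.
- The arm moves only by the tool apply_moves, never from a script. Its argument "deltas" is a list of rows, each a list of 3 entries, a list of its own where there are three numbers: the shift along the tool's x, y, z in cm, then the turn, a rotation vector about the tool's x, y, z in rad, then the gripper's target within -1 to 1 (shut at 1, half-way at 0, fully open at -1). In form: [[[tx, ty, tz], [wx, wy, wz], claw], ...]. A call has 1 to 12 rows; each row shifts and turns the pose as measured when the row begins, along the tool's axes as they then stand; what a row does not reach is not made up. A row lasts 1/12 s, in which the tool goes at most 41.7 mm and 7.16 degrees, less where a joint would pass 70% of its speed; a pose out of reach is approached as far as the arm can. A call is refused whole if a number of a shift passes 4.17 or a number of a turn 0.125, either way. A call with a gripper value outside its range is refused whole. The fingers move at their own pace and stop on an object; "newtons" is the grip in N (left out, the last holds). Time passes only in rows, so rows that do not move let the fingers close. It gives the time, the measured TCP pose, the force and the opening at its end, in the units of the state.
- monitor.sense(): the state, without advancing time (a new reading comes with each control period).
- eyes.snapshot(name): name is "side" or "top"; returns a dict with "img" (400x640x3 uint8, red, green, blue), "camera_matrix" (3x3 intrinsics, pixels), "dist_coeffs" ([k1, k2, p1, p2, k3] as OpenCV has them; the pictures are not rectified), "R" (3x3) and "t" (3): a world point X has camera coordinates R X + t. Camera axes: x right, y down, z forward; pixel columns grow to the right and rows downward; lengths in m; the calibration is good to about 2 mm. A picture is of the moment at which its call begins. There is no depth.
- workorder.close_job(): hands the job in, once; it reports no verdict.
Trained networks look in a picture, given as the dict that the camera call returned (one of the last four; its "shot" number tells which), for a name from the list of things; names that differ only in an ending like _2 or _b are one class to them, and where a whole thing is asked for, a point or a joint stands for the part that bears it (a point fixed in the world has none). Each returns a list of dicts, best first, with "p" (0 to 1); they miss things now and then, are a little off and sometimes report something else, mostly with a low value. They report only what shows in the picture. A call takes as long as a camera call. They do not tell look-alikes from the thing itself.
- eyes.look_for(picture, label): "point" ([column, row] in pixels, amid what is visible of it).
- eyes.regions_of(picture, label): "region" (400x640 bool, what is visible of it) and "point" ([column, row] in pixels, amid what is visible of it).
- eyes.landmark_of(picture, label): "point" ([column, row] in pixels: a listed point, or the origin of a listed thing).
The state is a dict: "time_s": time; "joints": joint angles; "qvel": joint speeds; "tau": joint torques, N m; "tool_pos": TCP position; "tcp_rot": TCP orientation; "wrist_force": force on the tool from outside, world axes, zero at the start; "wrist_torque": the same for the moment, N m; "gripper_width": finger opening in m.
Only numpy, scipy, OpenCV 4.12 (cv2) and the standard library are available. Lean on these libraries where they do the work, as an engineer would, in place of code of your own. Each camera call takes 0.05 s, during which the arm holds its last target.

## Working session

There is one attempt and no reset: what is moved stays moved. The work goes in short steps, Python scripts to look and compute and a tool call to move; the robot and the scene stay as the last step left them, time stands still between calls to the robot, and variables do not carry over. Pictures are saved under pics/ and viewed, and the job is handed in when it is done.

Besides the shell and the picture viewer there is one more tool, called after ">>>" as name(argument=value, ...) on one line, values as JSON. apply_moves: Moves the arm, as the interface text tells. Its arguments: {"type":"object","properties":{"deltas":{"type":"array"},"newtons":{"type":"number"}},"required":["deltas"]}

```bash
mkdir -p pics
python3 - <<'E'
from plant import monitor, eyes, workorder, arm
import cv2, numpy as np
s=monitor.sense(); print({k:np.round(v,4).tolist() for k,v in s.items()}); print(arm.nose_length)
import pickle
for n in ("side","top"):
    p=eyes.snapshot(n); cv2.imwrite(f"pics/{n}0.png",p["img"][:,:,::-1]); pickle.dump(p,open(f"{n}0.pkl","wb"))
    print(n,p["camera_matrix"],p["dist_coeffs"],p["R"],p["t"])
    for l in ("canister","lever","neck","head","mouth","glue","steel_block","tin"):
        for d in eyes.landmark_of(p,l)[:3]: print(l,np.round(d["point"],1),round(d["p"],2))
E
```

```text
{'time_s': 0.0, 'joints': [0.9983, 0.1047, 0.0965, 1.5639, 0.0, 1.3531], 'qvel': [-0.0005, 0.0002, 0.0002, -0.0003, 0.0009, 0.0], 'tau': [0.0032, -55.6927, 50.3651, 0.0167, -0.0001, -0.0], 'tool_pos': [0.2083, 0.5624, 0.2475], 'tcp_rot': [-0.5544, -3.0917, 0.0019], 'wrist_force': [-1.1375, -0.1284, 0.2334], 'wrist_torque': [-0.0102, -0.0236, 0.0222], 'gripper_width': 0.0854}
0.017
side [[394.94347741   0.         317.61201183]
 [  0.         394.94347741 201.61204569]
 [  0.           0.           1.        ]] [-0.08520769  0.          0.          0.          0.        ] [[ 0.96063442 -0.27770806  0.00772982]
 [-0.14857838 -0.53706749 -0.83035112]
 [ 0.23474664  0.79651538 -0.55718693]] [-0.48907385  0.19537776  1.31136988]
canister [320.2 198.4] 0.91
canister [270.2 222.2] 0.78
canister [345.4 201.9] 0.16
lever [289.2 183.7] 0.93
lever [238.4 207.6] 0.75
lever [334.7 165.2] 0.63
neck [270.1 202.1] 0.82
neck [309.3 149.5] 0.7
neck [320.4 174.2] 0.57
head [345.7 225.9] 0.55
mouth [350.6 185.3] 0.64
glue [367.1 285.8] 0.84
glue [323.4 173. ] 0.75
steel_block [295.2 242.5] 0.55
tin [371.6 334.6] 0.75
top [[421.78768879   0.         313.23653963]
 [  0.         421.78768879 208.13965221]
 [  0.           0.           1.        ]] [-0.09422606  0.          0.          0.          0.        ] [[-0.01456865 -0.99978149 -0.01499109]
 [-0.98481689  0.01694113 -0.17276776]
 [ 0.17298397  0.01224649 -0.9848485 ]] [0.04828036 0.54208536 1.50252519]
canister [254.6 193.4] 0.96
canister [296.7 256.1] 0.85
canister [190.8 191.7] 0.59
lever [272.1 288.4] 0.67
lever [242.7 227.6] 0.56
lever [217.  168.4] 0.56
neck [183.6 183.6] 0.97
neck [251.6 192.9] 0.73
neck [289.6 257.8] 0.72
mouth [308.3 176.5] 0.74
glue [405.1 197.1] 0.78
steel_block [325.4 239.4] 0.57
steel_block [252.7 191.2] 0.49
steel_block [401.9 197.9] 0.3
tin [444.7 212. ] 0.85
```

View pics/side0.png

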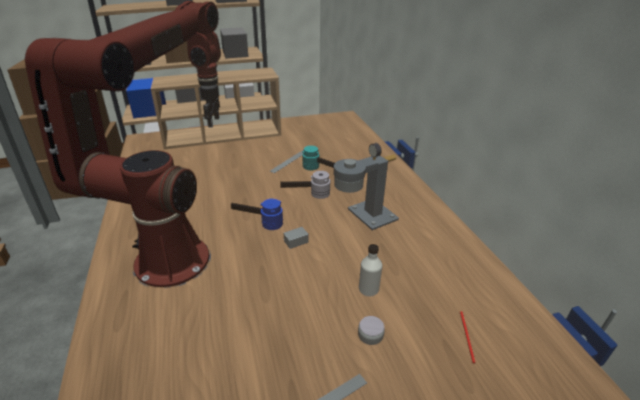

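View pics/top0.png

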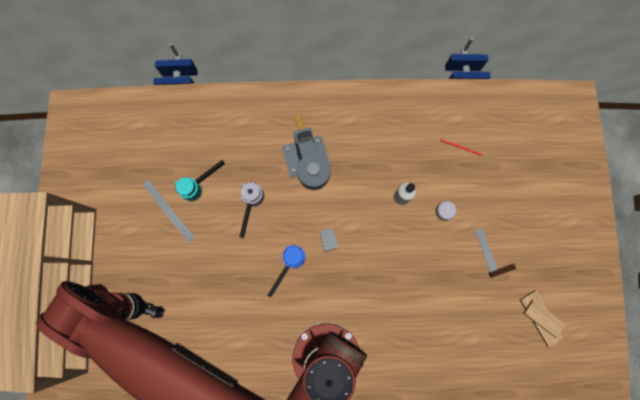

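Run:
```python
import cv2
a=cv2.imread("pics/side0.png")[120:300,200:440]; cv2.imwrite("pics/side0c.png",cv2.resize(a,None,fx=3.3,fy=3.3,interpolation=cv2.INTER_CUBIC))
a=cv2.imread("pics/top0.png")[120:310,160:400]; cv2.imwrite("pics/top0c.png",cv2.resize(a,None,fx=3.1,fy=3.1,interpolation=cv2.INTER_CUBIC))
```

```text
(no output)
```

View pics/side0c.png

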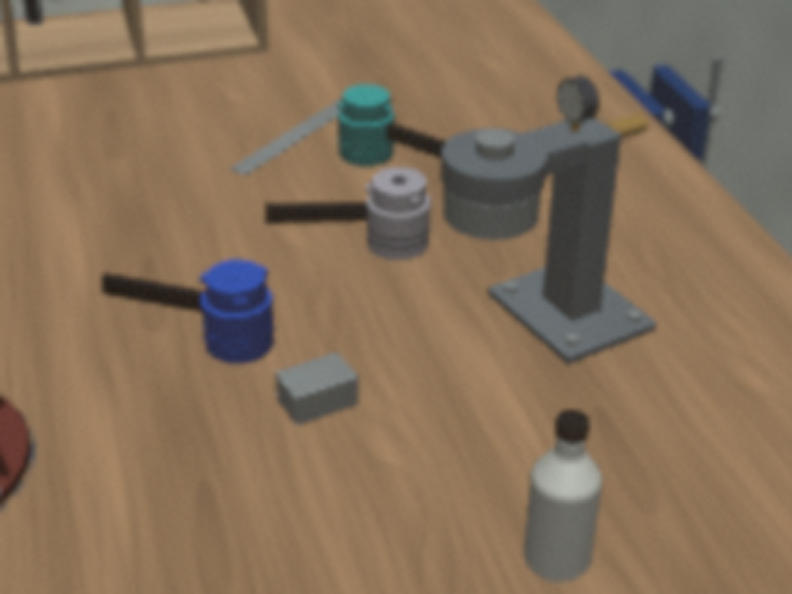

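View pics/top0c.png

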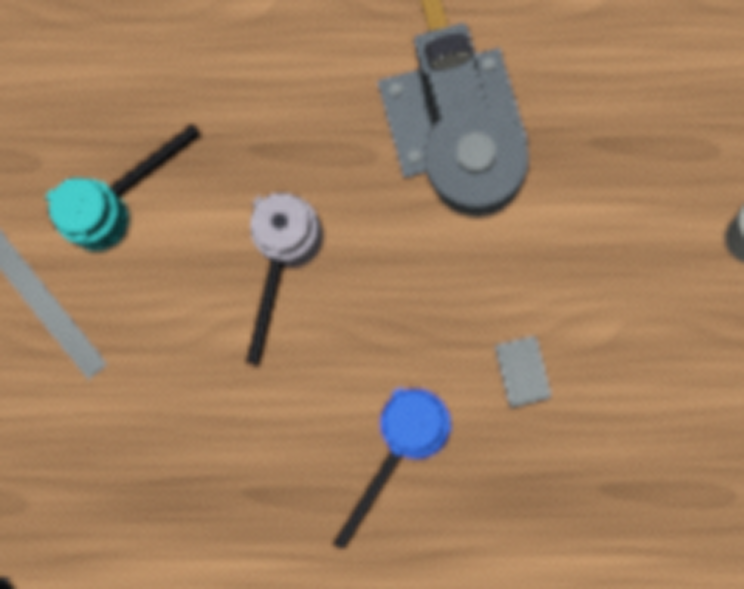

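Aluminium canister candidates: silver-grey one at top (252,193) / side (320,185); blue at top (294,257) / side (271,215); turquoise at top (187,188) / side (311,158). Head at top (313,170). The task wants the plain aluminium one, with its lever toward top (243,235) and side (282,184). The crop confirms this.

```bash
cat > h.py <<'E'
import numpy as np, cv2, pickle
def proj(p,X):
    X=np.asarray(X,float).reshape(-1,3)
    r,_=cv2.Rodrigues(p["R"]); return cv2.projectPoints(X,r,np.asarray(p["t"],float),p["camera_matrix"],p["dist_coeffs"])[0].reshape(-1,2)
def onplane(p,uv,z):
    u=cv2.undistortPoints(np.array(uv,float).reshape(-1,1,2),p["camera_matrix"],p["dist_coeffs"]).reshape(-1,2)
    d=np.c_[u,np.ones(len(u))]@p["R"]; c=-p["R"].T@p["t"]
    return c+d*((z-c[2])/d[:,2])[:,None]
def circ(c,r,z,n=48):
    a=np.linspace(0,2*np.pi,n,endpoint=False); return np.c_[c[0]+r*np.cos(a),c[1]+r*np.sin(a),np.full(n,z)]
def can_parts(x,y,yaw,z=0):
    cs,sn=np.cos(yaw),np.sin(yaw); R=np.array([[cs,-sn],[sn,cs]])
    body=np.r_[circ((x,y),.04,z),circ((x,y),.04,z+.066)]
    neck=np.r_[circ((x,y),.034,z+.066),circ((x,y),.034,z+.094)]
    b=np.array([[a,c,h] for a in (-.167,-.035) for c in (-.007,.007) for h in (.038,.062)])
    b[:,:2]=b[:,:2]@R.T+[x,y]; b[:,2]+=z
    return [body,neck,b]
S=4
def sil(p,parts,off=(0,0),sz=(400,640)):
    m=np.zeros((sz[0]*S,sz[1]*S),np.uint8)
    for q in parts:
        uv=(proj(p,q)-np.array(off)+.5)*S-.5
        h=cv2.convexHull(np.round(uv*16).astype(np.int32)); cv2.fillConvexPoly(m,h,255,cv2.LINE_8,4)
    return cv2.resize(m,(sz[1],sz[0]),interpolation=cv2.INTER_AREA)/255.
E
python3 - <<'E'
from plant import eyes
from h import *
from scipy.optimize import minimize
ps={};ms={}
for n in ("side","top"):
    p=eyes.snapshot(n); ps[n]=p
    out=[]
    for l in ("canister","head"):
        for d in eyes.regions_of(p,l)[:5]:
            print(n,l,np.round(d["point"],1),round(d["p"],2),d["region"].sum(), np.median(p["img"][d["region"]],axis=0))
            out.append((l,d["point"],d["region"],d["p"]))
    pickle.dump((p,out),open(f"reg_{n}.pkl","wb"))
t=ps["top"]
print("neck top", onplane(t,[[251.6,192.9]],.094), "tip", onplane(t,[[242.5,236]],.062))
print("plug", onplane(t,[[313.5,169]],.267))
print("side neck",onplane(ps["side"],[[320.5,174]],.094),"plug",onplane(ps["side"],[[350,163]],.267))
E
```

```text
side canister [266.5 208.8] 0.79 762 [45. 50. 81.]
side canister [315.7 185.7] 0.71 746 [95.  88.  83.5]
side canister [309.  156.9] 0.58 449 [49. 78. 73.]
side canister [292.  239.8] 0.29 417 [115. 104.  94.]
side head [368.5 186.9] 0.97 3066 [81. 80. 74.]
top canister [249.7 198.5] 0.9 557 [141. 135. 143.]
top canister [193.4 187.7] 0.78 652 [ 59.  134.5 127. ]
top canister [288.4 258.8] 0.71 547 [ 68. 110. 204.]
top head [307.1 157.5] 0.83 2257 [108. 116. 121.]
neck top [[0.59416524 0.26027154 0.094     ]] tip [[0.44230225 0.29694478 0.062     ]]
plug [[0.63142543 0.03424276 0.267     ]]
side neck [[0.59660176 0.26287493 0.094     ]] plug [[0.62583131 0.01937154 0.267     ]]
```

Run:
```python
from h import *
from scipy.optimize import minimize
P={};O={}
for n in ("side","top"): P[n],O[n]=pickle.load(open(f"reg_{n}.pkl","rb"))
mk={"side":O["side"][1][2],"top":O["top"][0][2]}
def cost(v,names=("side","top")):
    c=0
    for n in names:
        m=mk[n].astype(float); off=(200,100); s=sil(P[n],can_parts(v[0],v[1],v[2]),off,(200,200))
        mm=m[100:300,200:400]; c+=1-np.minimum(s,mm).sum()/np.maximum(s,mm).sum()
    return c
x0=[.595,.261,np.arctan2(.261-.297,.595-.442)]
for nm in (("top",),("side",),("side","top")):
    b=minimize(cost,x0,args=(nm,),method="Nelder-Mead",options=dict(initial_simplex=np.array([x0]+[np.array(x0)+d for d in np.diag([.01,.01,.1])]),xatol=1e-4,fatol=1e-4))
    print(nm,b.x,b.fun)
v=b.x
for n in P:
    im=P[n]["img"][:,:,::-1].copy(); K=6; a=(215,130) if n=="side" else (225,160); w=(120,95)
    c=cv2.resize(im[a[1]:a[1]+w[1],a[0]:a[0]+w[0]],None,fx=K,fy=K,interpolation=cv2.INTER_CUBIC)
    for q in can_parts(*v):
        h=cv2.convexHull(((proj(P[n],q)-a+.5)*K-.5).astype(np.float32)).astype(np.int32); cv2.polylines(c,[h],True,(0,255,0),1)
    r=mk[n].astype(np.uint8)[a[1]:a[1]+w[1],a[0]:a[0]+w[0]]
    ct,_=cv2.findContours(cv2.resize(r,None,fx=K,fy=K,interpolation=cv2.INTER_NEAREST),0,1); cv2.drawContours(c,ct,-1,(0,0,255),1)
    cv2.imwrite(f"pics/fit_{n}.png",c)
    a=(300,130) if n=="side" else (265,110)
    c=cv2.resize(im[a[1]:a[1]+w[1],a[0]:a[0]+w[0]],None,fx=K,fy=K,interpolation=cv2.INTER_CUBIC)
    cv2.imwrite(f"pics/head_{n}.png",c)
```

```text
('top',) [ 0.60033765  0.26760747 -0.21615155] 0.12950404796127712
('side',) [ 0.59441379  0.2582724  -0.25404235] 0.08473874647369073
('side', 'top') [ 0.59840393  0.26614807 -0.23288945] 0.26542721051442963
```

View pics/fit_side.png

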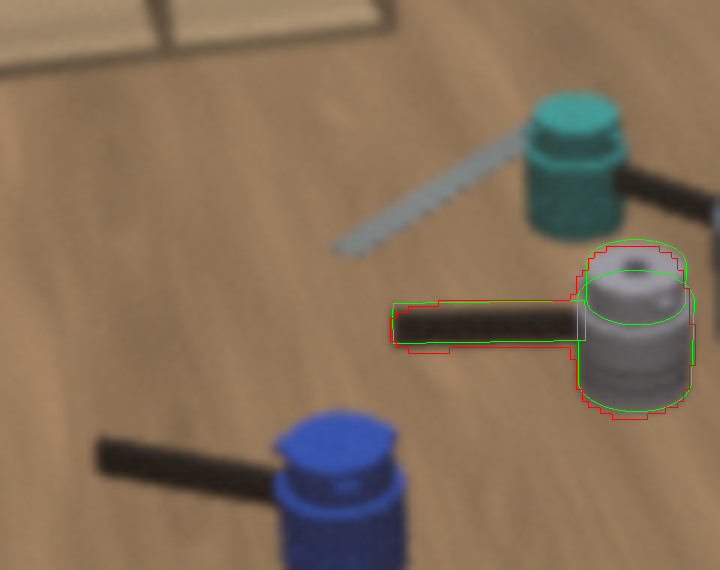

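View pics/fit_top.png

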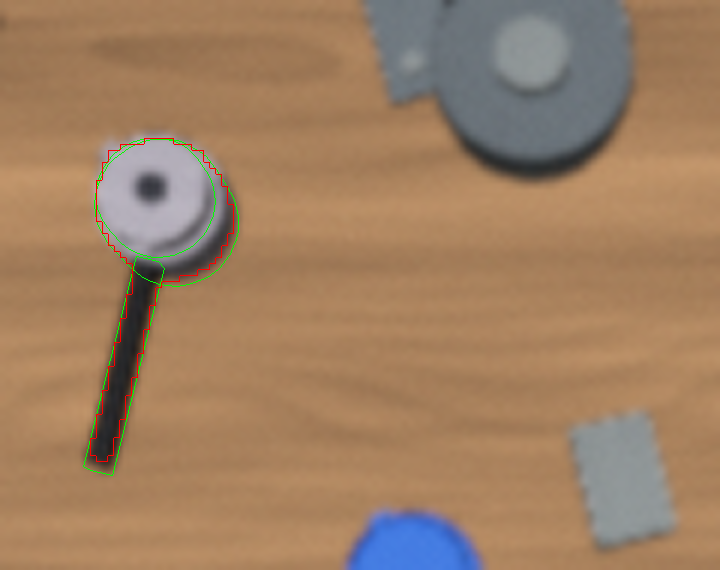

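View pics/head_side.png

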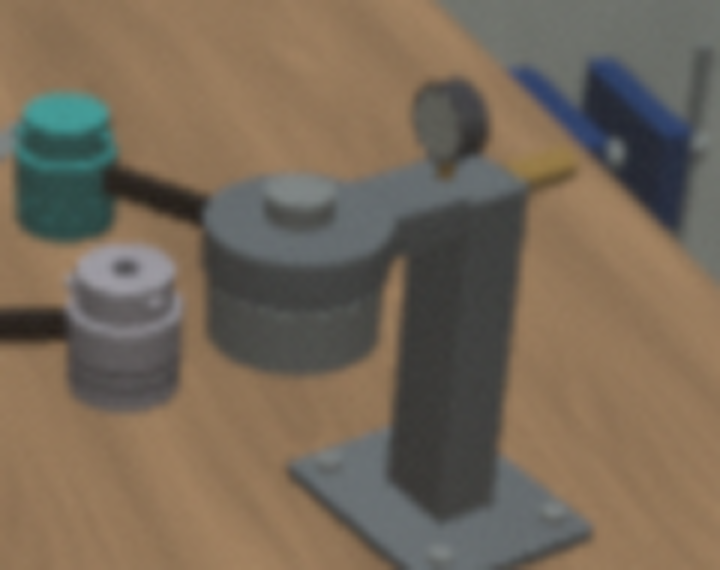

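View pics/head_top.png

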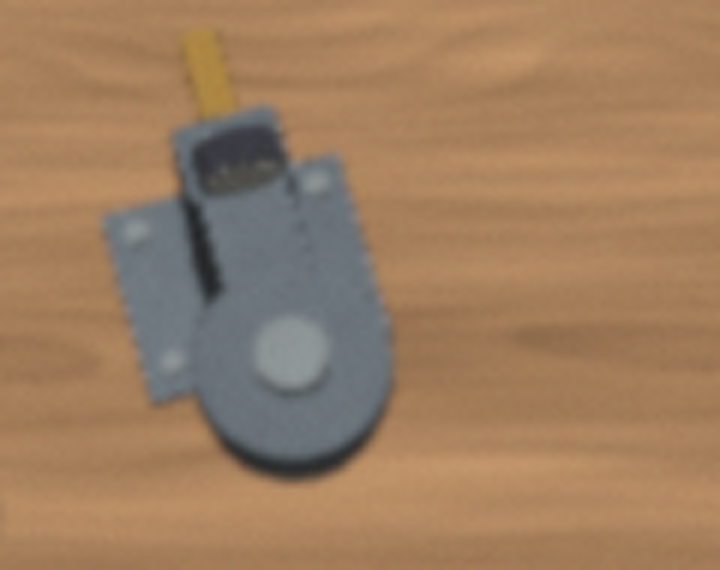

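Run:
```python
from h import *
P={n:pickle.load(open(f"reg_{n}.pkl","rb"))[0] for n in ("side","top")}
def tri(a,b):
    u=[cv2.undistortPoints(np.array(q,float).reshape(1,1,2),P[n]["camera_matrix"],P[n]["dist_coeffs"]).reshape(2) for n,q in (("side",a),("top",b))]
    M=[np.c_[P[n]["R"],P[n]["t"]] for n in ("side","top")]
    X=cv2.triangulatePoints(M[0],M[1],u[0],u[1]).ravel(); return X[:3]/X[3]
for nm,z,s,t in (("neck",.094,(320.6,174.1),(249.75,190.75)),("plug",.267,(349.9,161.75),(313.25,168.25)),("tip top",.062,(280.5,182),(241.5,237.5))):
    print(nm,onplane(P["side"],[s],z),onplane(P["top"],[t],z),tri(s,t))
# base plate corners / bolts, top view (z ~ 0.01) for yaw
K=6;a=np.array((265,110))
q=lambda l:[(np.array(c)+.5)/K-.5+a for c in l]
print(onplane(P["top"],q([(135,230),(317,181),(171,358)]),.012))
print("arm edge", onplane(P["top"],q([(174,132),(268,107),(200,300),(290,352)]),.25))
```

```text
neck [[0.59676299 0.26198398 0.094     ]] [[0.60221772 0.26707863 0.094     ]] [0.60080251 0.26799153 0.09054926]
plug [[0.62856383 0.02783681 0.267     ]] [[0.63392315 0.03500687 0.267     ]] [0.63333824 0.03543774 0.2628619 ]
tip top [[0.43622133 0.29677496 0.062     ]] [[0.43690198 0.3005229  0.062     ]] [0.43707867 0.30100895 0.05942571]
[[0.7873689  0.13787405 0.012     ]
 [0.81812855 0.01996663 0.012     ]
 [0.70152978 0.11507616 0.012     ]]
arm edge [[0.76529613 0.0983837  0.25      ]
 [0.77876208 0.04639589 0.25      ]
 [0.66876537 0.08474731 0.25      ]
 [0.63861596 0.03627449 0.25      ]]
```

```bash
cat >> h.py <<'E'
from scipy.spatial.transform import Rotation as Ro
def go(s,pos,yaw,tilt=0.0):
    """target TCP pos; yaw of canister frame (tool y // canister +y ); tilt: extra rot about canister y (rad). prints tool-frame delta"""
    R0=Ro.from_rotvec(s["tcp_rot"])
    # tool x = -canister x, y = canister y, z down
    Rt=Ro.from_euler("z",yaw)*Ro.from_euler("y",tilt)*Ro.from_matrix(np.diag([-1.,1,-1]))
    d=R0.inv().apply(np.array(pos)-s["tool_pos"])*100; w=(R0.inv()*Rt).as_rotvec()
    print("t",round(s["time_s"],2),"tcp",np.round(s["tool_pos"],4),"yaw/tilt",np.round(toolyaw(s),3),"F",np.round(s["wrist_force"],1),"T",np.round(s["wrist_torque"],2),"w",round(s["gripper_width"],4))
    print("delta cm",np.round(d,2),"turn",np.round(w,3))
def toolyaw(s):
    Q=Ro.from_rotvec(s["tcp_rot"])*Ro.from_matrix(np.diag([-1.,1,-1]))
    return Q.as_euler("ZYX")
E
python3 -c "
from h import *; from plant import monitor
go(monitor.sense(),[.482,.289,.14],-.207)"
```

```text
t 1.2 tcp [0.2084 0.5627 0.2483] yaw/tilt [-0.355 -0.     0.   ] F [0.4 0.  0.7] T [ 0.02 -0.05 -0.02] w 0.0856
delta cm [-35.16 -16.16  10.83] turn [ 0.     0.    -0.148]
```

>>> apply_moves(deltas=[[[-3.5,-1.6,0.6],[0,0,0],-1],[[-3.5,-1.6,0.6],[0,0,0],-1],[[-3.5,-1.6,0.6],[0,0,0],-1],[[-3.5,-1.6,0.6],[0,0,0],-1],[[-3.5,-1.6,0.6],[0,0,0],-1],[[-3.5,-1.6,0.6],[0,0,0],-1],[[-3.5,-1.6,0.6],[0,0,0],-1],[[-3.5,-1.6,0.6],[0,0,0],-1],[[-3.5,-1.6,0.6],[0,0,0],-1],[[0,0,0],[0,0,-0.1],-1]])

```text
time_s: 2.03
tool_pos: [0.4628, 0.31, 0.1922]
tcp_rot: [0.388, 3.115, 0.006]
wrist_force: [-0.2, -0.2, 0.5]
gripper_width: 0.0855
```

```bash
python3 -c "
from h import *; from plant import monitor
go(monitor.sense(),[.482,.289,.12],-.207)"
```

```text
t 2.03 tcp [0.4628 0.31   0.1922] yaw/tilt [-0.248 -0.002  0.004] F [-0.2 -0.2  0.5] T [-0.02  0.01  0.05] w 0.0855
delta cm [-2.36 -1.6   7.21] turn [ 0.004  0.002 -0.041]
```

>>> apply_moves(deltas=[[[-1.2,-0.8,3.0],[0,0,-0.04],-1],[[-1.2,-0.8,3.0],[0,0,0],-1],[[0,0,1.2],[0,0,0],-1],[[0,0,0],[0,0,0],-1]])

```text
time_s: 2.37
tool_pos: [0.4869, 0.2859, 0.1193]
tcp_rot: [0.322, 3.119, 0.009]
wrist_force: [-1.0, -0.1, -0.1]
gripper_width: 0.0853
```

Run:
```python
from h import *; from plant import monitor,eyes
s=monitor.sense();go(s,[.482,.289,.048],-.207)
R=Ro.from_rotvec(s["tcp_rot"]).as_matrix()
tips=[s["tool_pos"]+R@np.array([0,y,.017]) for y in (-.05,0,.05)]
for n in ("side","top"):
    p=eyes.snapshot(n); im=p["img"][:,:,::-1]; K=6; w=(120,95); a=(215,130) if n=="side" else (200,160)
    c=cv2.resize(im[a[1]:a[1]+w[1],a[0]:a[0]+w[0]],None,fx=K,fy=K,interpolation=cv2.INTER_CUBIC)
    for q in ((proj(p,tips)-a+.5)*K-.5): cv2.circle(c,tuple(int(v) for v in q),3,(0,0,255),1)
    cv2.imwrite(f"pics/g1_{n}.png",c)
```

```text
t 2.37 tcp [0.4869 0.2859 0.1193] yaw/tilt [-0.206 -0.006  0.006] F [-1.  -0.1 -0.1] T [-0.01  0.04 -0.03] w 0.0853
delta cm [0.58 0.16 7.13] turn [0.006 0.006 0.001]
```

View pics/g1_side.png

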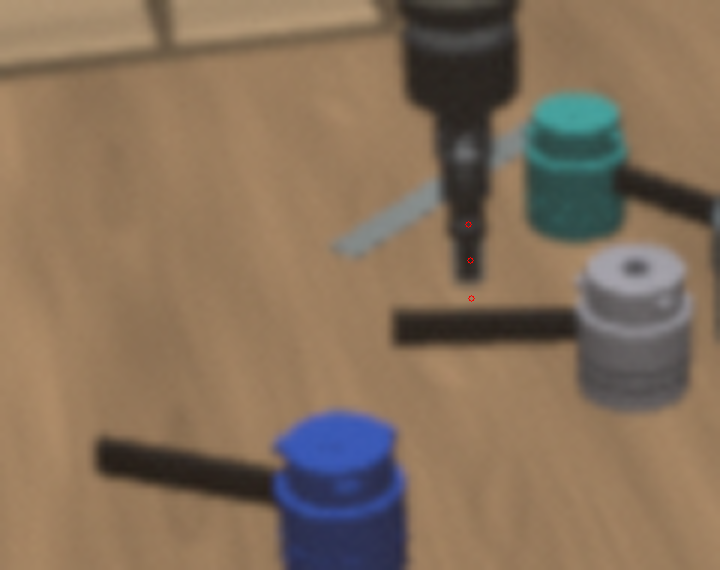

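View pics/g1_top.png

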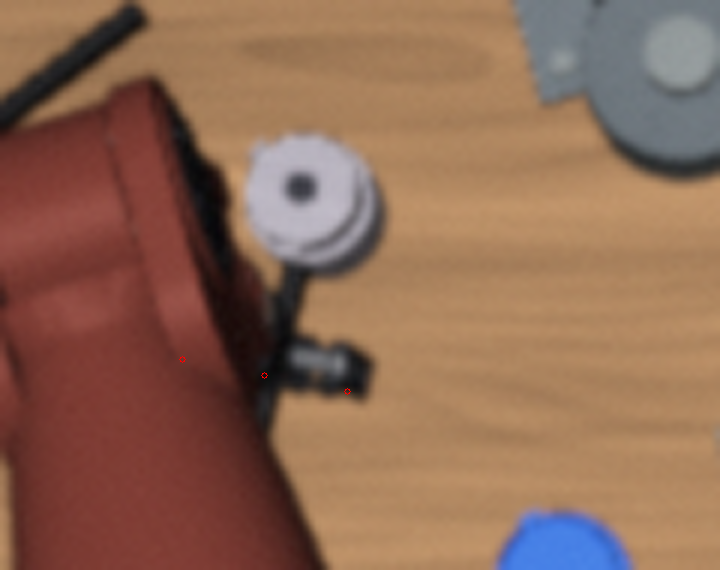

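>>> apply_moves(deltas=[[[0,0.05,2.4],[0.006,0.006,0],-1],[[0,0.05,2.4],[0,0,0],-1],[[0,0.05,1.8],[0,0,0],-1],[[0,0,0.6],[0,0,0],-1],[[0,0,0],[0,0,0],-1]])

```text
time_s: 2.88
tool_pos: [0.4916, 0.2943, 0.0586]
tcp_rot: [0.313, 3.112, 0.011]
wrist_force: [0.0, -0.3, 0.2]
gripper_width: 0.0854
```

Run:
```python
from h import *; from plant import monitor,eyes
s=monitor.sense();go(s,[.487,.288,.048],-.207)
for n in ("side",):
    p=eyes.snapshot(n); im=p["img"][:,:,::-1]; K=6; w=(120,95); a=(215,130)
    c=cv2.resize(im[a[1]:a[1]+w[1],a[0]:a[0]+w[0]],None,fx=K,fy=K,interpolation=cv2.INTER_CUBIC)
    cv2.imwrite(f"pics/g2_{n}.png",c)
```

```text
t 2.88 tcp [0.4916 0.2943 0.0586] yaw/tilt [-0.201 -0.013  0.009] F [ 0.  -0.3  0.2] T [0.03 0.06 0.04] w 0.0854
delta cm [ 0.34 -0.71  1.05] turn [0.009 0.013 0.006]
```

View pics/g2_side.png

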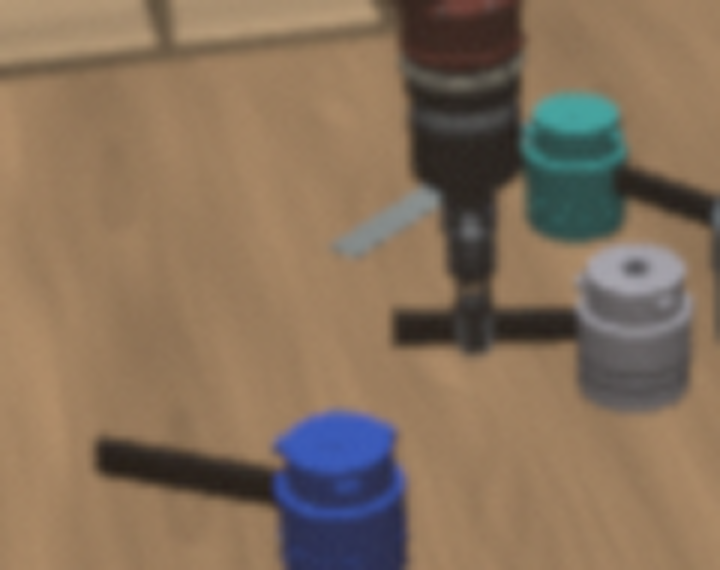

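>>> apply_moves(deltas=[[[0.3,-0.6,1.0],[0.009,0.013,0],-1],[[0,0,0],[0,0,0],-1]])

```text
time_s: 3.1
tool_pos: [0.4888, 0.29, 0.0521]
tcp_rot: [0.312, 3.122, 0.001]
wrist_force: [-0.9, 0.4, -1.2]
gripper_width: 0.0853
```

```bash
python3 -c "
from h import *; from plant import monitor
go(monitor.sense(),[.487,.288,.048],-.207)"
```

```text
t 3.1 tcp [0.4888 0.29   0.0521] yaw/tilt [-0.199 -0.004  0.001] F [-0.9  0.4 -1.2] T [-0.01  0.05  0.01] w 0.0853
delta cm [ 0.14 -0.23  0.4 ] turn [0.001 0.004 0.008]
```

>>> apply_moves(deltas=[[[0.1,-0.2,0.4],[0.001,0.004,0],-1],[[0,0,0.1],[0,0,0],-0.3],[[0,0,0],[0,0,0],0.3],[[0,0,0],[0,0,0],1],[[0,0,0],[0,0,0],1],[[0,0,0],[0,0,0],1],[[0,0,0],[0,0,0],1],[[0,0,0],[0,0,0],1]], newtons=20)

```text
time_s: 3.77
tool_pos: [0.4892, 0.2883, 0.0498]
tcp_rot: [0.314, 3.123, 0.003]
wrist_force: [0.1, -0.0, 0.9]
gripper_width: 0.0136
```

```bash
python3 -c "
from h import *; from plant import monitor
go(monitor.sense(),[.487,.288,.048],-.207)"
```

```text
t 3.77 tcp [0.4892 0.2883 0.0498] yaw/tilt [-0.2   -0.003  0.002] F [ 0.1 -0.   0.9] T [-0.04  0.02  0.  ] w 0.0136
delta cm [ 0.21 -0.08  0.18] turn [0.002 0.003 0.007]
```

>>> apply_moves(deltas=[[[0,0,0],[0,0,0],1],[[0,0,0],[0,0,0],1],[[0,0,-0.5],[0,0,0],1],[[0,0,-1.0],[0,0,0],1],[[0,0,-1.5],[0,0,0],1],[[0,0,-1.5],[0,0,0],1],[[0,0,-0.5],[0,0,0],1],[[0,0,0],[0,0,0],1],[[0,0,0],[0,0,0],1],[[0,0,0],[0,0,0],1]], newtons=115)

```text
time_s: 4.6
tool_pos: [0.487, 0.2878, 0.1022]
tcp_rot: [-0.314, -3.124, -0.001]
wrist_force: [0.4, -0.0, -2.0]
gripper_width: 0.012
```

```bash
cat > look.py <<'E'
import sys
from h import *; from plant import monitor,eyes
def crop(n,a,tag,K=6,w=(120,95),draw=[]):
    p=eyes.snapshot(n); im=p["img"][:,:,::-1]
    c=cv2.resize(im[a[1]:a[1]+w[1],a[0]:a[0]+w[0]],None,fx=K,fy=K,interpolation=cv2.INTER_CUBIC)
    for q in draw:
        h=cv2.convexHull(((proj(p,q)-a+.5)*K-.5).astype(np.float32)).astype(np.int32); cv2.polylines(c,[h],True,(0,255,0),1)
    cv2.imwrite(f"pics/{tag}_{n}.png",c); cv2.imwrite(f"pics/{tag}_{n}_full.png",im); pickle.dump(p,open(f"{tag}_{n}.pkl","wb")); return p
E
python3 - <<'E'
from look import *
s=monitor.sense();go(s,[.487,.288,.1],-.207)
crop("side",(215,120),"l1"); crop("top",(200,150),"l1")
E
```

```text
t 4.6 tcp [0.487  0.2878 0.1022] yaw/tilt [-0.2    0.002  0.001] F [ 0.4 -0.  -2. ] T [ 0.01  0.23 -0.06] w 0.012
delta cm [0.   0.01 0.22] turn [ 0.001 -0.002  0.007]
```

View pics/l1_side.png

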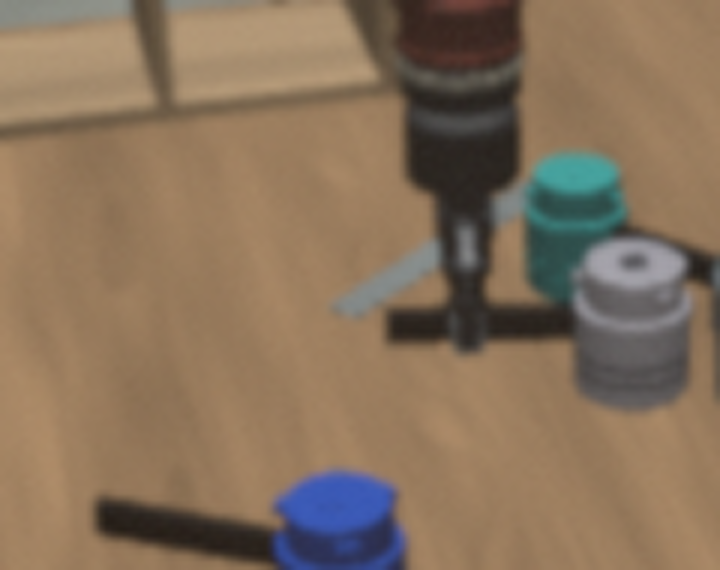

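View pics/l1_top.png

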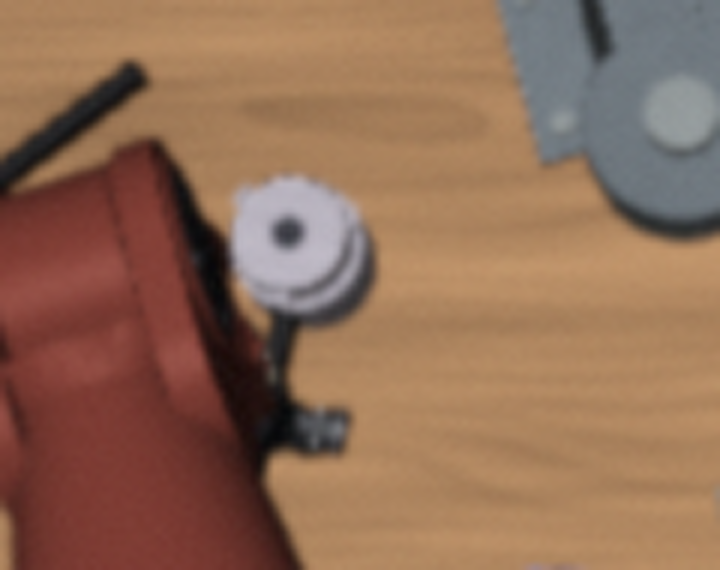

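```bash
cat > meas.py <<'E'
from h import *
def hole(p,uv,r=4,sign=-1):
    g=cv2.cvtColor(p["img"],cv2.COLOR_RGB2GRAY).astype(float)
    c=np.array(uv,float)
    for _ in range(6):
        x0,y0=np.round(c).astype(int); ys,xs=np.mgrid[y0-r:y0+r+1,x0-r:x0+r+1]
        v=sign*g[y0-r:y0+r+1,x0-r:x0+r+1]; k=np.hypot(xs-c[0],ys-c[1])<=r
        w=np.clip(v-np.median(v[k])-0.25*(v[k].max()-np.median(v[k])),0,None)*k
        n=np.array([(w*xs).sum(),(w*ys).sum()])/w.sum()
        if np.hypot(*(n-c))<.01: break
        c=n
    return c
E
python3 - <<'E'
from meas import *
P0={n:pickle.load(open(f"{n}0.pkl","rb")) for n in ("side","top")}; P1={n:pickle.load(open(f"l1_{n}.pkl","rb")) for n in ("side","top")}
h0s,h0t=hole(P0["side"],(320.6,174),3),hole(P0["top"],(249.75,190.75))
h1s,h1t=hole(P1["side"],(320.1,163),3),hole(P1["top"],(247.6,188.2))
print(h0s,h0t,h1s,h1t)
for n,a,b in(("side",h0s,h1s),("top",h0t,h1t)):
    A=onplane(P0[n],[a],.094)[0]; B=onplane(P1[n],[b],.094+.0524)[0]; print(n,A,B,B-A)
# plug in top
g=cv2.cvtColor(P0["top"]["img"],cv2.COLOR_RGB2GRAY); print(g[160:178,304:324])
g=cv2.cvtColor(P0["side"]["img"],cv2.COLOR_RGB2GRAY); print(g[154:172,340:362])
E
```

```text
[320.45750708 174.1898017 ] [249.67229668 190.79071048] [320.23601637 163.17735334] [247.51060221 188.33163698]
side [0.59599547 0.26143481 0.094     ] [0.59368371 0.25888883 0.1464    ] [-0.00231177 -0.00254599  0.0524    ]
top [0.60207287 0.26735876 0.094     ] [0.59939055 0.26631753 0.1464    ] [-0.00268231 -0.00104122  0.0524    ]
[[116 114 117 116 117 114 113 114 113 114 114 116 113 116 114 116 113 114
  114 115]
 [115 115 113 114 115 115 115 115 117 116 115 115 116 116 115 113 115 113
  112 113]
 [113 114 114 114 115 117 118 121 125 127 125 124 121 117 117 117 114 113
  113 113]
 [113 115 116 115 119 124 129 133 140 141 138 136 129 125 119 117 115 114
  111 114]
 [112 113 112 115 124 134 140 144 146 146 146 145 141 136 126 118 115 114
  112 114]
 [113 113 114 121 133 139 145 145 146 146 147 147 143 143 135 123 115 113
  114 115]
 [113 115 117 124 138 143 145 145 146 145 148 148 147 145 140 129 119 115
  115 113]
 [113 115 118 128 142 145 145 146 148 147 148 148 147 147 143 134 120 114
  115 114]
 [115 117 119 129 142 147 145 146 148 148 148 149 150 148 143 133 120 115
  112 115
[... 1742 characters left out ...]
9 108 104  95  85  87 103 108
  107 107 107 107]
 [107 107 108 101  82  73  75  80  83  85  87  87  83  79  75  83 101 107
  107 108 107 109]
 [108 108 107 103  90  78  75  76  78  79  77  78  78  74  76  86 103 107
  106 108 108 107]
 [107 107 107 108 101  91  85  79  81  79  81  79  80  82  88  98 105 107
  108 108 107 107]
 [107 107 107 108 107 102  99  95  91  89  90  90  91  97 100 104 108 106
  108 106 108 108]
 [107 108 106 107 108 109 108 104 104 102 102 102 103 106 106 106 106 106
  106 107 106 107]
 [107 109 108 109 109 107 108 108 107 107 106 108 105 106 106 107 108 107
  106 107 105 106]
 [101 105 108 106 109 108 108 105 107 107 109 108 107 107 107 108 106 106
  107 105 104 102]]
```

```bash
python3 - <<'E'
from meas import *
P0={n:pickle.load(open(f"{n}0.pkl","rb")) for n in ("side","top")}
for n,a,b in(("side",(349.6,161.3),(320.24,163.18)),("top",(313.15,168.1),(247.51,188.33))):
    A=onplane(P0[n],[a],.267)[0]; B=onplane(P0[n],[b],.1464)[0]; print(n,A,B,A-B)
E
python3 - <<'E'
from look import *
s=monitor.sense();
for v in ((0,0,0),):
    go(s,np.array([.487,.2878,.110])+[.033,-.233,0],-.2)
E
```

```text
side [0.62868995 0.03114154 0.267     ] [0.59369276 0.25886332 0.1464    ] [ 0.03499719 -0.22772178  0.1206    ]
top [0.63442592 0.03531989 0.267     ] [0.59939644 0.26631973 0.1464    ] [ 0.03502948 -0.23099983  0.1206    ]
t 4.7 tcp [0.4867 0.2878 0.1018] yaw/tilt [-0.2    0.002  0.   ] F [-0.3  0.3 -1.6] T [0.07 0.23 0.02] w 0.0117
delta cm [ -7.89 -22.17  -0.85] turn [ 0.    -0.002 -0.   ]
```

>>> apply_moves(deltas=[[[0,0,-1.0],[0,0,0],1],[[-0.4,-1.0,-1.0],[0,0,0],1],[[-0.8,-2.2,0],[0,0,0],1],[[-1.0,-2.7,0],[0,0,0],1],[[-1.0,-2.7,0],[0,0,0],1],[[-1.0,-2.7,0],[0,0,0],1],[[-1.0,-2.7,0],[0,0,0],1],[[-1.0,-2.7,0],[0,0,0],1],[[-0.8,-2.2,0],[0,0,0],1],[[-0.4,-1.2,0],[0,0,0],1],[[0,0,0],[0,0,0],1],[[0,0,0],[0,0,0],1]])

```text
time_s: 5.7
tool_pos: [0.5202, 0.0614, 0.1289]
tcp_rot: [-0.312, -3.125, 0.004]
wrist_force: [-0.1, -0.3, -1.7]
gripper_width: 0.012
```

Run:
```python
from look import *
s=monitor.sense(); go(s,[.522,.058,.12],-.2)
crop("side",(290,120),"m1"); crop("top",(260,120),"m1")
```

```text
t 5.7 tcp [0.5202 0.0614 0.1289] yaw/tilt [-0.199  0.001 -0.003] F [-0.1 -0.3 -1.7] T [0.05 0.28 0.03] w 0.012
delta cm [-0.25 -0.29  0.89] turn [-0.003 -0.001  0.001]
```

View pics/m1_side.png

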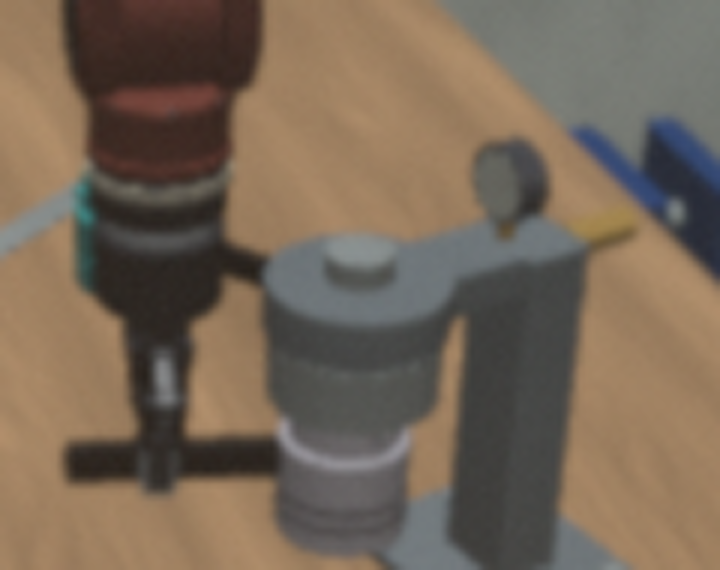

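View pics/m1_top.png

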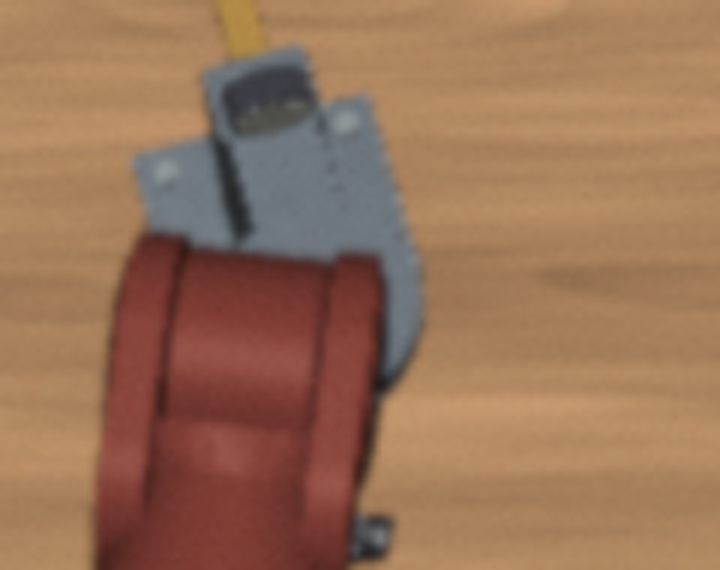

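>>> apply_moves(deltas=[[[-0.25,-0.3,0.2],[-0.003,0,0],1],[[0,0,0],[0,0,0],1],[[0,0,0],[0,0,0],1]])

```text
time_s: 6.05
tool_pos: [0.5218, 0.0609, 0.1268]
tcp_rot: [-0.304, -3.126, -0.001]
wrist_force: [-0.4, 0.6, -2.7]
gripper_width: 0.0119
```

Run:
```python
from look import *
s=monitor.sense(); go(s,[.522,.058,.12],-.2)
H=(.6287,.0311); d=s["tool_pos"][:2]-np.array([.4868,.2878]); C=np.array([.5937,.2589])+d
par=can_parts(C[0],C[1],-.207,s["tool_pos"][2]-.0498)
crop("side",(290,120),"m2",draw=[par[0],par[1],par[2],circ(H,.051,.175),circ(H,.051,.2),circ(H,.055,.25),circ(H,.019,.267)])
```

```text
t 6.05 tcp [0.5218 0.0609 0.1268] yaw/tilt [-0.194  0.001  0.001] F [-0.4  0.6 -2.7] T [ 0.02  0.24 -0.02] w 0.0119
delta cm [-0.08 -0.28  0.68] turn [ 0.001 -0.001  0.006]
```

View pics/m2_side.png

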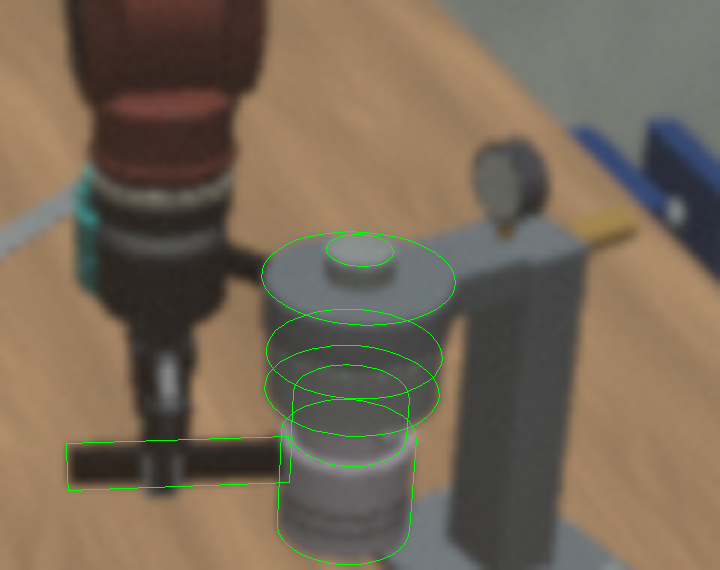

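>>> apply_moves(deltas=[[[-0.05,-0.2,0],[0,0,0],1],[[-0.05,-0.1,0],[0,0,0],1],[[0,0,0],[0,0,0],1]])

```text
time_s: 6.35
tool_pos: [0.5219, 0.0585, 0.1265]
tcp_rot: [-0.301, -3.126, -0.001]
wrist_force: [-0.1, -0.0, -1.6]
gripper_width: 0.0122
```

Run:
```python
from look import *
s=monitor.sense(); go(s,[.522,.058,.129],-.2)
```

```text
t 6.35 tcp [0.5219 0.0585 0.1265] yaw/tilt [-0.192  0.001  0.001] F [-0.1 -0.  -1.6] T [0.06 0.26 0.05] w 0.0122
delta cm [-0.02 -0.05 -0.25] turn [ 0.001 -0.001  0.008]
```

>>> apply_moves(deltas=[[[0,-0.05,-0.15],[0,0,0.004],1],[[0,0,-0.15],[0,0,0.004],1],[[0,0,-0.15],[0,0,0],1],[[0,0,-0.15],[0,0,0],1],[[0,0,-0.1],[0,0,0],1],[[0,0,0],[0,0,0],1]])

```text
time_s: 6.85
tool_pos: [0.5218, 0.0581, 0.1344]
tcp_rot: [-0.315, -3.125, -0.002]
wrist_force: [0.3, -0.6, -2.5]
gripper_width: 0.0121
```

Run:
```python
from look import *
s=monitor.sense(); go(s,[.522,.058,.137],-.2)
```

```text
t 6.85 tcp [0.5218 0.0581 0.1344] yaw/tilt [-0.201  0.001  0.001] F [ 0.3 -0.6 -2.5] T [0.07 0.26 0.01] w 0.0121
delta cm [-0.02 -0.   -0.26] turn [ 0.001 -0.001 -0.001]
```

>>> apply_moves(deltas=[[[0,0,-0.15],[0,0,0],1],[[0,0,-0.15],[0,0,0],1],[[0,0,-0.15],[0,0,0],1],[[0,0,-0.1],[0,0,0],1],[[0,0,0],[0,0,0],1]])

```text
time_s: 7.27
tool_pos: [0.5215, 0.0581, 0.14]
tcp_rot: [-0.315, -3.124, -0.002]
wrist_force: [1.9, -0.2, -4.9]
gripper_width: 0.0122
```

Run:
```python
from look import *
s=monitor.sense(); go(s,[.522,.058,.137],-.2)
```

```text
t 7.27 tcp [0.5215 0.0581 0.14  ] yaw/tilt [-0.201  0.002  0.001] F [ 1.9 -0.2 -4.9] T [ 0.08  0.15 -0.03] w 0.0122
delta cm [-0.05  0.    0.3 ] turn [ 0.001 -0.002 -0.001]
```

```bash
cat >> h.py <<'E'
D=.1125
def st(s,A=None,yaw=None,z=None):
    R=Ro.from_rotvec(s["tcp_rot"]); ax=s["tool_pos"]-R.apply([D,0,0])
    print("axis",np.round(ax,4),"under",round(s["tool_pos"][2]-.0498,4))
    if A is not None: go(s,[A[0]-D*np.cos(yaw),A[1]-D*np.sin(yaw),z],yaw)
E
python3 -c "
from h import *; from plant import monitor
st(monitor.sense(),(.6318,.0352),-.35,.14)"
```

```text
axis [0.6318 0.0357 0.1398] under 0.0902
t 7.27 tcp [0.5215 0.0581 0.14  ] yaw/tilt [-0.201  0.002  0.001] F [ 1.9 -0.2 -4.9] T [ 0.08  0.15 -0.03] w 0.0122
delta cm [-0.14  1.63  0.  ] turn [ 0.001 -0.002  0.149]
```

>>> apply_moves(deltas=[[[0,0.3,0],[0,0,0.03],1],[[0,0.34,-0.05],[0,0,0.03],1],[[0,0.34,-0.08],[0,0,0.03],1],[[0,0.34,-0.08],[0,0,0.03],1],[[0,0.34,-0.08],[0,0,0.03],1]])

```text
time_s: 7.68
tool_pos: [0.5244, 0.0732, 0.1406]
tcp_rot: [-0.559, -3.085, 0.003]
wrist_force: [1.7, -1.4, -7.5]
gripper_width: 0.012
```

```bash
python3 -c "
from h import *; from plant import monitor
st(monitor.sense(),(.6318,.0352),-.35,.14)"
```

```text
axis [0.6297 0.0337 0.1399] under 0.0908
t 7.68 tcp [0.5244 0.0732 0.1406] yaw/tilt [-0.359  0.006 -0.003] F [ 1.7 -1.4 -7.5] T [-0.07  0.15  0.08] w 0.012
delta cm [-0.14  0.12  0.06] turn [-0.003 -0.006 -0.009]
```

>>> apply_moves(deltas=[[[-0.1,0.38,-0.03],[0,-0.005,0.03],1],[[-0.05,0.36,-0.05],[0,0,0.03],1],[[0,0.34,-0.05],[0,0,0.03],1],[[0,0.34,-0.05],[0,0,0.03],1]])

```text
time_s: 8.02
tool_pos: [0.5304, 0.0859, 0.1401]
tcp_rot: [-0.754, -3.045, 0.006]
wrist_force: [0.8, -0.7, -6.0]
gripper_width: 0.0123
```

```bash
python3 -c "
from h import *; from plant import monitor
st(monitor.sense(),(.6318,.0352),-.50,.14)"
```

```text
axis [0.6298 0.0334 0.1397] under 0.0903
t 8.02 tcp [0.5304 0.0859 0.1401] yaw/tilt [-0.486  0.004 -0.005] F [ 0.8 -0.7 -6. ] T [0.11 0.2  0.03] w 0.0123
delta cm [-0.09  0.41  0.01] turn [-0.005 -0.004  0.014]
```

>>> apply_moves(deltas=[[[-0.1,0.0,0],[-0.005,-0.004,-0.01],1],[[-0.03,-0.3,-0.06],[0,0,-0.03],1],[[0,-0.33,-0.08],[0,0,-0.03],1],[[0,-0.33,-0.08],[0,0,-0.03],1],[[0,-0.33,-0.08],[0,0,-0.03],1],[[0,-0.33,-0.08],[0,0,-0.03],1]])

```text
time_s: 8.52
tool_pos: [0.5238, 0.0717, 0.1405]
tcp_rot: [-0.484, -3.101, -0.006]
wrist_force: [3.9, -0.6, -8.4]
gripper_width: 0.0122
```

```bash
python3 -c "
from h import *; from plant import monitor
st(monitor.sense(),(.6318,.0352),-.2,.14)"
```

```text
axis [0.6309 0.0374 0.1401] under 0.0907
t 8.52 tcp [0.5238 0.0717 0.1405] yaw/tilt [-0.31   0.004  0.003] F [ 3.9 -0.6 -8.4] T [ 0.17 -0.06 -0.08] w 0.0122
delta cm [-0.22 -1.41  0.05] turn [ 0.004 -0.004 -0.11 ]
```

>>> apply_moves(deltas=[[[-0.05,-0.45,0.02],[0,0,-0.03],1],[[-0.03,-0.4,-0.03],[0,0,-0.03],1],[[-0.03,-0.35,-0.06],[0,0,-0.03],1],[[-0.03,-0.33,-0.06],[0,0,-0.03],1],[[-0.03,-0.33,-0.06],[0,0,-0.03],1]])

```text
time_s: 8.93
tool_pos: [0.5193, 0.0527, 0.1404]
tcp_rot: [-0.223, -3.129, -0.011]
wrist_force: [2.1, 0.7, -7.0]
gripper_width: 0.0122
```

```bash
python3 -c "
from h import *; from plant import monitor
st(monitor.sense(),(.6318,.0352),-.0,.14)"
```

```text
axis [0.6307 0.0368 0.1398] under 0.0906
t 8.93 tcp [0.5193 0.0527 0.1404] yaw/tilt [-0.142  0.005  0.007] F [ 2.1  0.7 -7. ] T [0.22 0.32 0.05] w 0.0122
delta cm [-0.25 -1.74  0.02] turn [ 0.007 -0.005 -0.142]
```

>>> apply_moves(deltas=[[[-0.05,-0.4,0.02],[0.005,-0.003,-0.03],1],[[-0.03,-0.38,-0.03],[0,0,-0.03],1],[[-0.03,-0.35,-0.06],[0,0,-0.03],1],[[-0.03,-0.34,-0.06],[0,0,-0.03],1],[[-0.03,-0.34,-0.06],[0,0,-0.03],1]])

```text
time_s: 9.35
tool_pos: [0.518, 0.0339, 0.1404]
tcp_rot: [0.04, -3.138, -0.007]
wrist_force: [2.0, 1.9, -6.4]
gripper_width: 0.0122
```

```bash
python3 -c "
from h import *; from plant import monitor
st(monitor.sense(),(.6318,.0352),.1,.14)"
```

```text
axis [0.6305 0.0368 0.14  ] under 0.0906
t 9.35 tcp [0.518  0.0339 0.1404] yaw/tilt [0.026 0.003 0.004] F [ 2.   1.9 -6.4] T [0.14 0.3  0.08] w 0.0122
delta cm [-0.16 -1.    0.04] turn [ 0.004 -0.003 -0.074]
```

>>> apply_moves(deltas=[[[-0.05,-0.4,0.02],[0.004,-0.003,-0.03],1],[[-0.03,-0.38,-0.03],[0,0,-0.03],1],[[-0.03,-0.35,-0.06],[0,0,-0.03],1],[[-0.03,-0.34,-0.06],[0,0,-0.03],1]])

```text
time_s: 9.68
tool_pos: [0.5198, 0.0182, 0.1409]
tcp_rot: [0.25, -3.131, -0.001]
wrist_force: [1.2, 0.5, -7.2]
gripper_width: 0.0121
```

```bash
python3 -c "
from h import *; from plant import monitor
from look import crop
st(monitor.sense(),(.6318,.0352),.1,.14)
crop('side',(290,120),'s1'); crop('top',(260,120),'s1')"
```

```text
axis [0.6309 0.036  0.1409] under 0.0911
t 9.68 tcp [0.5198 0.0182 0.1409] yaw/tilt [0.159 0.    0.001] F [ 1.2  0.5 -7.2] T [0.   0.56 0.  ] w 0.0121
delta cm [-0.1   0.57  0.09] turn [ 0.001 -0.     0.059]
```

View pics/s1_side.png

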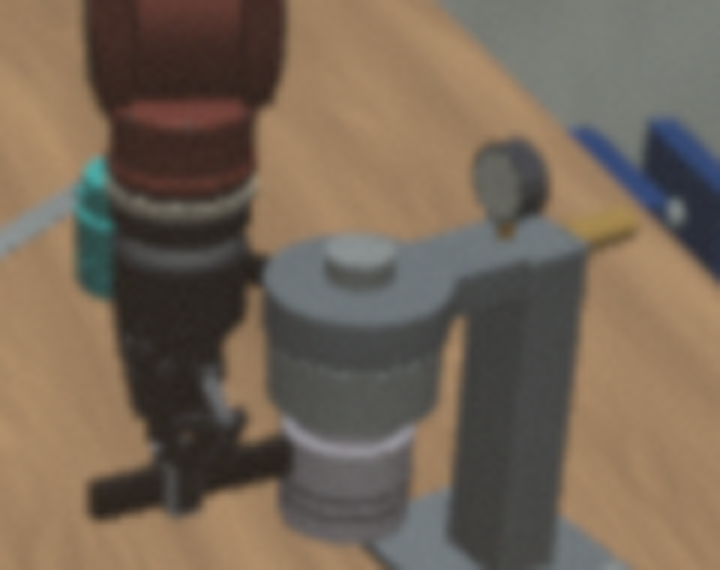

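View pics/s1_top.png

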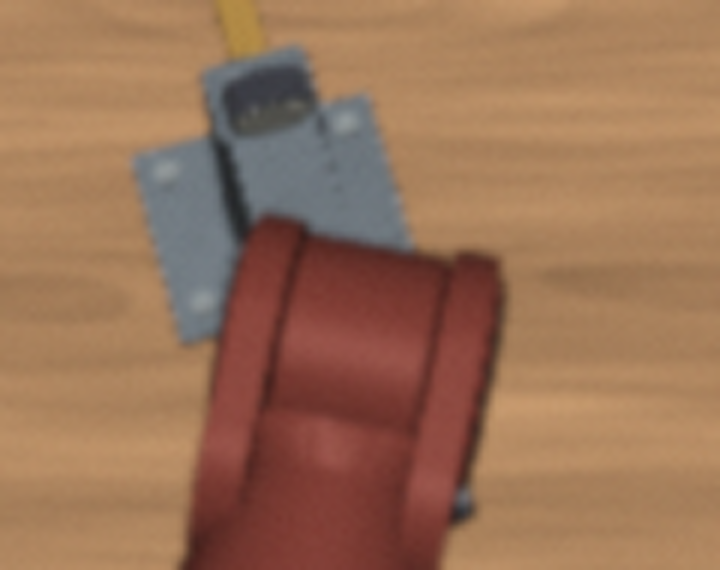

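>>> apply_moves(deltas=[[[0,0,0.15],[0,0,0],1],[[0,0,0.15],[0,0,0],1],[[-0.1,0,0.05],[0,0,0],1],[[-0.12,0,0],[0,0,0],1],[[-0.15,0,0],[0,0,0],1],[[-0.15,0,0],[0,0,0],1]])

```text
time_s: 10.28
tool_pos: [0.5231, 0.0189, 0.1367]
tcp_rot: [0.244, -3.128, 0.001]
wrist_force: [-11.2, -3.3, -0.8]
gripper_width: 0.0123
```

```bash
python3 -c "
from h import *; from plant import monitor
st(monitor.sense(),(.6318,.0352),.16,.138)"
```

```text
axis [0.6343 0.0363 0.1362] under 0.0869
t 10.28 tcp [0.5231 0.0189 0.1367] yaw/tilt [ 0.155  0.005 -0.   ] F [-11.2  -3.3  -0.8] T [-0.5   1.85 -0.09] w 0.0123
delta cm [ 0.26 -0.12 -0.13] turn [-0.    -0.005 -0.005]
```

>>> apply_moves(deltas=[[[0.1,0,-0.02],[0,0,0],1],[[0.12,0,0],[0,0,0],1],[[0.12,0,0],[0,0,0],1],[[0.12,0,0],[0,0,0],1]])

```text
time_s: 10.62
tool_pos: [0.5188, 0.0184, 0.1371]
tcp_rot: [0.244, -3.128, 0.001]
wrist_force: [1.1, -0.6, -2.9]
gripper_width: 0.0121
```

```bash
python3 -c "
from h import *; from plant import monitor
st(monitor.sense(),(.6318,.0352),.16,.138)"
```

```text
axis [0.6299 0.0358 0.1366] under 0.0873
t 10.62 tcp [0.5188 0.0184 0.1371] yaw/tilt [ 0.156  0.004 -0.   ] F [ 1.1 -0.6 -2.9] T [-0.04  0.05 -0.04] w 0.0121
delta cm [-0.17 -0.14 -0.09] turn [-0.    -0.004 -0.004]
```

>>> apply_moves(deltas=[[[0.12,0,0],[0,0,0],1],[[0.12,0,0],[0,0,0],1]])

```text
time_s: 10.78
tool_pos: [0.518, 0.0179, 0.1378]
tcp_rot: [0.244, -3.132, 0.002]
wrist_force: [7.7, 0.3, -5.6]
gripper_width: 0.0122
```

```bash
python3 -c "
from h import *; from plant import monitor
st(monitor.sense(),(.6318,.0352),.16,.138)"
```

```text
axis [0.6292 0.0353 0.1378] under 0.088
t 10.78 tcp [0.518  0.0179 0.1378] yaw/tilt [ 0.155  0.    -0.001] F [ 7.7  0.3 -5.6] T [ 0.06 -0.89 -0.12] w 0.0122
delta cm [-0.26 -0.11 -0.02] turn [-0.001 -0.    -0.005]
```

>>> apply_moves(deltas=[[[-0.15,0,0],[0,0,0],1],[[-0.12,0.05,0],[0,0,0],1],[[0,0.12,0],[0,0,0],1],[[0,0.12,0],[0,0,0],1],[[0,0.12,0],[0,0,0],1]])

```text
time_s: 11.2
tool_pos: [0.5203, 0.0214, 0.1384]
tcp_rot: [-0.24, 3.132, -0.006]
wrist_force: [-0.7, -7.1, -1.9]
gripper_width: 0.0119
```

```bash
python3 -c "
from h import *; from plant import monitor
st(monitor.sense(),(.6318,.0352),.16,.138)"
```

```text
axis [0.6315 0.0385 0.1384] under 0.0886
t 11.2 tcp [0.5203 0.0214 0.1384] yaw/tilt [ 0.153 -0.    -0.004] F [-0.7 -7.1 -1.9] T [-1.2   0.32 -0.67] w 0.0119
delta cm [ 0.02 -0.41  0.04] turn [-0.004  0.    -0.007]
```

>>> apply_moves(deltas=[[[0,-0.15,0],[0,0,0],1],[[0,-0.12,0],[0,0,0],1],[[0,-0.12,0],[0,0,0],1],[[0,-0.12,0],[0,0,0],1]])

```text
time_s: 11.53
tool_pos: [0.521, 0.0166, 0.1384]
tcp_rot: [-0.242, 3.132, -0.005]
wrist_force: [0.1, -0.2, -2.4]
gripper_width: 0.0122
```

```bash
python3 -c "
from h import *; from plant import monitor
st(monitor.sense(),(.6318,.0352),.16,.138)"
```

```text
axis [0.6321 0.0339 0.1384] under 0.0886
t 11.53 tcp [0.521  0.0166 0.1384] yaw/tilt [ 0.154 -0.    -0.003] F [ 0.1 -0.2 -2.4] T [-0.02  0.27 -0.03] w 0.0122
delta cm [0.01 0.07 0.04] turn [-0.003  0.    -0.006]
```

>>> apply_moves(deltas=[[[0,-0.12,0],[0,0,0],1],[[0,-0.12,0],[0,0,0],1]])

```text
time_s: 11.7
tool_pos: [0.521, 0.0147, 0.1382]
tcp_rot: [0.243, -3.132, 0.003]
wrist_force: [-1.7, 3.2, -1.8]
gripper_width: 0.0121
```

```bash
python3 -c "
from h import *; from plant import monitor
st(monitor.sense(),(.6318,.0352),.16,.138)"
```

```text
axis [0.6322 0.032  0.1382] under 0.0884
t 11.7 tcp [0.521  0.0147 0.1382] yaw/tilt [ 0.155  0.    -0.002] F [-1.7  3.2 -1.8] T [0.62 0.39 0.44] w 0.0121
delta cm [-0.01  0.26  0.02] turn [-0.002 -0.    -0.005]
```

>>> apply_moves(deltas=[[[0,0.2,-0.1],[0,0,0],1],[[-0.02,0.32,-0.12],[0,0,0.02],1],[[-0.03,0.29,-0.1],[0,0,0.025],1],[[-0.03,0.29,-0.08],[0,0,0.025],1],[[-0.03,0.29,-0.08],[0,0,0.025],1]])

```text
time_s: 12.12
tool_pos: [0.5196, 0.0284, 0.1423]
tcp_rot: [0.087, -3.138, 0.004]
wrist_force: [-0.3, 0.0, -3.0]
gripper_width: 0.012
```

```bash
python3 -c "
from h import *; from plant import monitor
st(monitor.sense(),(.6318,.0352),-.02,.141)"
```

```text
axis [0.6319 0.0346 0.142 ] under 0.0925
t 12.12 tcp [0.5196 0.0284 0.1423] yaw/tilt [ 0.055  0.002 -0.002] F [-0.3  0.  -3. ] T [ 0.    0.21 -0.06] w 0.012
delta cm [-0.02  0.9   0.12] turn [-0.002 -0.002  0.075]
```

>>> apply_moves(deltas=[[[0,0,-0.12],[0,0,0],1],[[0,0,-0.12],[0,0,0],1],[[0,0.02,-0.12],[0,0,0],1]])

```text
time_s: 12.37
tool_pos: [0.5195, 0.029, 0.1462]
tcp_rot: [0.087, -3.138, 0.004]
wrist_force: [0.1, 0.5, -3.1]
gripper_width: 0.0121
```

```bash
python3 -c "
from h import *; from plant import monitor
st(monitor.sense(),(.6318,.0352),.03,.150)"
```

```text
axis [0.6319 0.0353 0.1459] under 0.0964
t 12.37 tcp [0.5195 0.029  0.1462] yaw/tilt [ 0.056  0.002 -0.002] F [ 0.1  0.5 -3.1] T [-0.03  0.33  0.04] w 0.0121
delta cm [ 0.    0.28 -0.39] turn [-0.002 -0.002  0.026]
```

>>> apply_moves(deltas=[[[0,0,-0.12],[0,0,0],1],[[0,0,-0.12],[0,0,0],1],[[0,0,-0.12],[0,0,0],1],[[0,0,-0.12],[0,0,0],1],[[0,0,-0.12],[0,0,0],1]])

```text
time_s: 12.78
tool_pos: [0.5189, 0.0288, 0.1518]
tcp_rot: [0.09, -3.136, 0.004]
wrist_force: [1.9, -0.2, -6.1]
gripper_width: 0.0125
```

```bash
python3 -c "
from h import *; from plant import monitor
st(monitor.sense(),(.6318,.0352),.03,.1568)"
```

```text
axis [0.6312 0.0352 0.1513] under 0.102
t 12.78 tcp [0.5189 0.0288 0.1518] yaw/tilt [ 0.057  0.004 -0.002] F [ 1.9 -0.2 -6.1] T [-0.01  0.35 -0.01] w 0.0125
delta cm [-0.06  0.3  -0.5 ] turn [-0.002 -0.004  0.027]
```

>>> apply_moves(deltas=[[[-0.03,0,-0.15],[0,0,0],1],[[-0.03,0,-0.15],[0,0,0],1],[[0,0,-0.15],[0,0,0],1],[[0,0,-0.15],[0,0,0],1]])

```text
time_s: 13.12
tool_pos: [0.5187, 0.0288, 0.1571]
tcp_rot: [0.089, -3.133, 0.003]
wrist_force: [0.8, 0.1, -7.2]
gripper_width: 0.0122
```

```bash
python3 -c "
from h import *; from plant import monitor
from look import crop
s=monitor.sense(); st(s,(.6318,.0352),.03,.1568)
crop('side',(290,120),'u1',draw=can_parts(.6287,.0311,toolyaw(s)[0],s['tool_pos'][2]-.0498))"
```

```text
axis [0.631  0.0352 0.1563] under 0.1073
t 13.12 tcp [0.5187 0.0288 0.1571] yaw/tilt [ 0.057  0.007 -0.002] F [ 0.8  0.1 -7.2] T [-0.07  0.44  0.05] w 0.0122
delta cm [-0.08  0.3   0.03] turn [-0.002 -0.007  0.027]
```

View pics/u1_side.png

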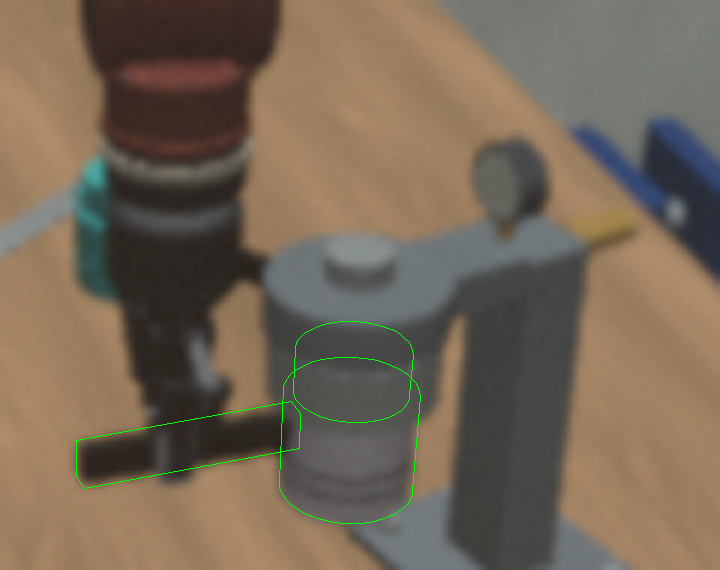

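>>> apply_moves(deltas=[[[-0.08,-0.35,0],[0,-0.005,-0.03],1],[[-0.06,-0.38,0],[0,0,-0.03],1],[[-0.05,-0.38,0],[0,0,-0.03],1],[[-0.03,-0.36,0],[0,0,-0.03],1]])

```text
time_s: 13.5
tool_pos: [0.5211, 0.0152, 0.1567]
tcp_rot: [0.286, -3.124, -0.0]
wrist_force: [-0.7, 1.5, -6.1]
gripper_width: 0.0121
```

```bash
python3 -c "
from h import *; from plant import monitor
s=monitor.sense(); st(s,(.6318,.0352),.3,.1570)"
```

```text
axis [0.6317 0.0357 0.1562] under 0.1069
t 13.5 tcp [0.5211 0.0152 0.1567] yaw/tilt [0.183 0.005 0.   ] F [-0.7  1.5 -6.1] T [0.06 0.72 0.09] w 0.0121
delta cm [-0.07 -1.36 -0.03] turn [ 0.001 -0.005 -0.117]
```

>>> apply_moves(deltas=[[[-0.05,-0.4,-0.02],[0,-0.003,-0.035],1],[[-0.05,-0.44,-0.02],[0,0,-0.035],1],[[-0.05,-0.44,-0.02],[0,0,-0.035],1],[[-0.04,-0.42,-0.02],[0,0,-0.035],1],[[-0.04,-0.4,0],[0,0,-0.035],1]])

```text
time_s: 13.92
tool_pos: [0.5269, -0.0043, 0.1563]
tcp_rot: [0.574, -3.082, -0.004]
wrist_force: [0.6, 0.9, -6.6]
gripper_width: 0.0122
```

```bash
python3 -c "
from h import *; from plant import monitor
s=monitor.sense(); st(s,(.6318,.0352),.5,.1570)"
```

```text
axis [0.6318 0.0362 0.1556] under 0.1065
t 13.92 tcp [ 0.5269 -0.0043  0.1563] yaw/tilt [0.368 0.005 0.004] F [ 0.6  0.9 -6.6] T [-0.14  0.69  0.05] w 0.0122
delta cm [-0.06 -1.57 -0.08] turn [ 0.004 -0.005 -0.132]
```

>>> apply_moves(deltas=[[[-0.05,-0.48,-0.06],[0.003,-0.003,-0.035],1],[[-0.05,-0.46,-0.04],[0,0,-0.035],1],[[-0.05,-0.44,-0.02],[0,0,-0.035],1],[[-0.04,-0.42,-0.02],[0,0,-0.035],1],[[-0.04,-0.4,0],[0,0,-0.035],1]])

```text
time_s: 14.33
tool_pos: [0.5364, -0.0233, 0.1562]
tcp_rot: [0.857, -3.014, -0.004]
wrist_force: [-1.0, -0.2, -5.9]
gripper_width: 0.012
```

```bash
python3 -c "
from h import *; from plant import monitor
s=monitor.sense(); st(s,(.6318,.0352),.7,.1570)"
```

```text
axis [0.6321 0.0359 0.1554] under 0.1064
t 14.33 tcp [ 0.5364 -0.0233  0.1562] yaw/tilt [0.554 0.007 0.005] F [-1.  -0.2 -5.9] T [-0.26  0.67  0.05] w 0.012
delta cm [-0.06 -1.68 -0.09] turn [ 0.005 -0.006 -0.146]
```

>>> apply_moves(deltas=[[[-0.05,-0.48,-0.06],[0.003,-0.004,-0.035],1],[[-0.05,-0.46,-0.04],[0,0,-0.035],1],[[-0.05,-0.44,-0.02],[0,0,-0.035],1],[[-0.04,-0.42,-0.02],[0,0,-0.035],1],[[-0.04,-0.4,0],[0,0,-0.035],1]])

```text
time_s: 14.75
tool_pos: [0.5493, -0.0401, 0.156]
tcp_rot: [1.133, -2.921, -0.005]
wrist_force: [-0.6, 0.2, -7.1]
gripper_width: 0.0122
```

```bash
python3 -c "
from h import *; from plant import monitor
s=monitor.sense(); st(s,(.6318,.0352),.86,.1565)"
```

```text
axis [0.6323 0.0358 0.1552] under 0.1062
t 14.75 tcp [ 0.5493 -0.0401  0.156 ] yaw/tilt [0.74  0.007 0.006] F [-0.6  0.2 -7.1] T [-0.36  0.64  0.05] w 0.0122
delta cm [-0.   -1.35 -0.06] turn [ 0.007 -0.007 -0.12 ]
```

Continue gently toward the stop.

>>> apply_moves(deltas=[[[-0.03,-0.4,-0.04],[0.003,-0.004,-0.03],1],[[-0.03,-0.37,-0.02],[0,0,-0.03],1],[[-0.03,-0.35,-0.02],[0,0,-0.03],1],[[-0.03,-0.32,0],[0,0,-0.03],1]])

```text
time_s: 15.08
tool_pos: [0.5591, -0.0499, 0.1556]
tcp_rot: [1.317, -2.843, -0.006]
wrist_force: [-2.1, 0.3, -7.1]
gripper_width: 0.0121
```

```bash
python3 -c "
from h import *; from plant import monitor
s=monitor.sense(); st(s,(.6318,.0352),.92,.1565)"
```

```text
axis [0.6318 0.036  0.1549] under 0.1058
t 15.08 tcp [ 0.5591 -0.0499  0.1556] yaw/tilt [0.868 0.006 0.007] F [-2.1  0.3 -7.1] T [-0.45  0.72  0.05] w 0.0121
delta cm [ 0.04 -0.63 -0.1 ] turn [ 0.007 -0.006 -0.052]
```

>>> apply_moves(deltas=[[[-0.01,-0.3,-0.02],[0.003,-0.003,-0.025],1],[[-0.01,-0.28,0],[0,0,-0.025],1],[[-0.01,-0.26,0],[0,0,-0.025],1]])

```text
time_s: 15.33
tool_pos: [0.5653, -0.0554, 0.1551]
tcp_rot: [1.43, -2.789, -0.004]
wrist_force: [-0.5, -2.2, -5.5]
gripper_width: 0.0122
```

```bash
python3 -c "
from h import *; from plant import monitor
s=monitor.sense(); st(s,(.6318,.0352),.98,.1565)"
```

```text
axis [0.6309 0.036  0.1545] under 0.1053
t 15.33 tcp [ 0.5653 -0.0554  0.1551] yaw/tilt [0.948 0.005 0.006] F [-0.5 -2.2 -5.5] T [-0.72  0.42 -0.23] w 0.0122
delta cm [ 0.01 -0.48 -0.15] turn [ 0.006 -0.005 -0.032]
```

>>> apply_moves(deltas=[[[-0.03,-0.3,-0.04],[0.003,-0.003,-0.025],1],[[-0.01,-0.28,0],[0,0,-0.025],1]])

```text
time_s: 15.5
tool_pos: [0.5688, -0.0581, 0.1548]
tcp_rot: [1.501, -2.753, -0.006]
wrist_force: [-9.7, 9.9, -1.4]
gripper_width: 0.0123
```

```bash
python3 -c "
from h import *; from plant import monitor
from look import crop
s=monitor.sense(); st(s,(.6318,.0352),.98,.1565)
crop('side',(290,120),'t1')"
```

```text
axis [0.6297 0.0365 0.1544] under 0.105
t 15.5 tcp [ 0.5688 -0.0581  0.1548] yaw/tilt [0.999 0.003 0.006] F [-9.7  9.9 -1.4] T [ 1.49  1.96 -1.3 ] w 0.0123
delta cm [-0.01 -0.03 -0.17] turn [ 0.006 -0.003  0.019]
```

View pics/t1_side.png

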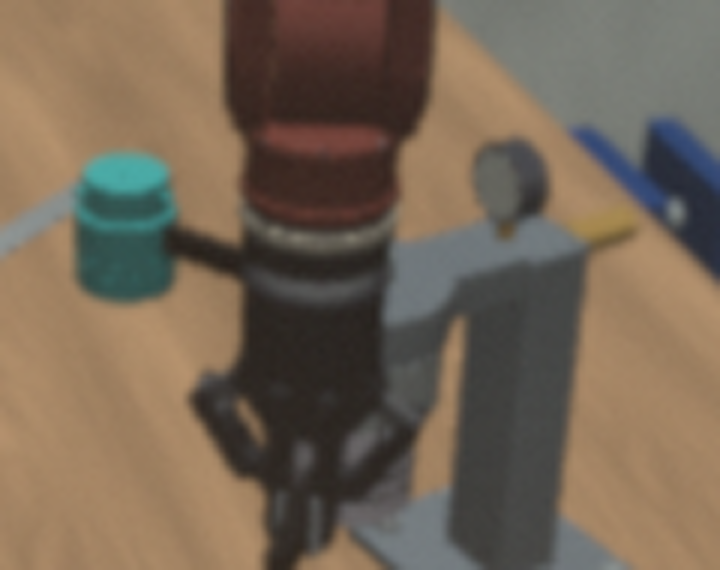

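>>> apply_moves(deltas=[[[0,0.3,-0.03],[0.003,0,0.03],1],[[-0.06,0.3,-0.03],[0.003,0,0.03],1],[[-0.03,0.2,0],[0,0,0.02],1],[[0,0,0],[0,0,0],1]])

```text
time_s: 15.88
tool_pos: [0.5633, -0.054, 0.1555]
tcp_rot: [1.386, -2.815, 0.006]
wrist_force: [0.6, -0.1, -6.4]
gripper_width: 0.0125
```

```bash
python3 -c "
from h import *; from plant import monitor
s=monitor.sense(); st(s,(.6318,.0352),.90,.1545)"
```

```text
axis [0.6319 0.0351 0.1549] under 0.1057
t 15.88 tcp [ 0.5633 -0.054   0.1555] yaw/tilt [ 0.915  0.005 -0.002] F [ 0.6 -0.1 -6.4] T [-0.46  0.33 -0.02] w 0.0125
delta cm [-0.    0.18  0.1 ] turn [-0.002 -0.005  0.015]
```

>>> apply_moves(deltas=[[[0,0.05,0.1],[0,-0.003,0.005],1],[[0,0.05,0.1],[0,0,0.005],1],[[0,0,0.1],[0,0,0],1],[[0,0,0.1],[0,0,0],1]])

```text
time_s: 16.22
tool_pos: [0.5629, -0.0534, 0.1516]
tcp_rot: [1.375, -2.824, 0.004]
wrist_force: [0.1, 0.6, -5.4]
gripper_width: 0.0123
```

```bash
python3 -c "
from h import *; from plant import monitor
s=monitor.sense(); st(s,(.6318,.0352),.90,.1500)"
```

```text
axis [0.6322 0.0352 0.1514] under 0.1018
t 16.22 tcp [ 0.5629 -0.0534  0.1516] yaw/tilt [ 0.906  0.001 -0.002] F [ 0.1  0.6 -5.4] T [-0.4   0.28 -0.  ] w 0.0123
delta cm [0.02 0.11 0.16] turn [-0.002 -0.001  0.006]
```

>>> apply_moves(deltas=[[[0,0,0.1],[0,0,0],1],[[0,0,0.1],[0,0,0],1],[[0,0,0.1],[0,0,0],1]])

```text
time_s: 16.47
tool_pos: [0.5635, -0.0533, 0.1491]
tcp_rot: [-1.376, 2.823, -0.005]
wrist_force: [-1.6, -0.3, 0.6]
gripper_width: 0.0123
```

```bash
python3 -c "
from h import *; from plant import monitor
s=monitor.sense(); st(s,(.6318,.0352),.90,.1500)"
```

```text
axis [0.6328 0.0353 0.1491] under 0.0993
t 16.47 tcp [ 0.5635 -0.0533  0.1491] yaw/tilt [ 0.907 -0.    -0.003] F [-1.6 -0.3  0.6] T [0.14 0.34 0.13] w 0.0123
delta cm [ 0.07  0.15 -0.09] turn [-0.003  0.     0.007]
```

>>> apply_moves(deltas=[[[0.03,0,-0.03],[0,0,0],1],[[0,0,0],[0,0,0],0.6],[[0,0,0],[0,0,0],0.3],[[0,0,0],[0,0,0],0],[[0,0,0],[0,0,0],-0.5],[[0,0,0],[0,0,0],-1],[[0,0,0],[0,0,0],-1],[[0,0,0],[0,0,0],-1],[[0,0,0],[0,0,0],-1]], newtons=20)

```text
time_s: 17.22
tool_pos: [0.5654, -0.0541, 0.1526]
tcp_rot: [-1.374, 2.818, -0.01]
wrist_force: [-0.3, -0.2, -0.8]
gripper_width: 0.0852
```

```bash
python3 -c "
from h import *; from plant import monitor
from look import crop
s=monitor.sense(); st(s,(.6318,.0352),.90,.1500)
crop('side',(290,120),'r1')"
```

```text
axis [0.6347 0.0345 0.1529] under 0.1028
t 17.22 tcp [ 0.5654 -0.0541  0.1526] yaw/tilt [ 0.907 -0.003 -0.009] F [-0.3 -0.2 -0.8] T [0.01 0.03 0.03] w 0.0852
delta cm [0.13 0.36 0.25] turn [-0.009  0.003  0.007]
```

View pics/r1_side.png

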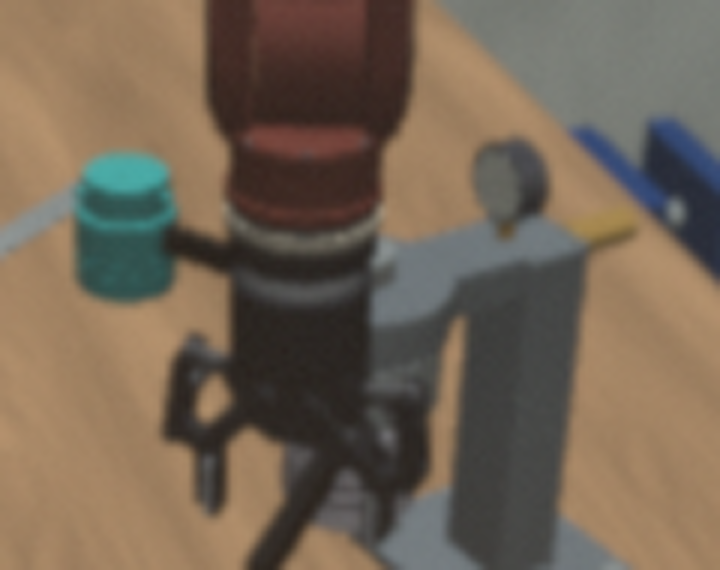

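>>> apply_moves(deltas=[[[1.0,0.1,0],[0,0,0],-1],[[2.0,0,0],[0,0,0],-1],[[2.0,0,0],[0,0,0],-1],[[2.0,0,0],[0,0,0],-1],[[2.0,0,0],[0,0,0],-1],[[2.0,0,-1.5],[0,0,0],-1],[[1.5,0,-3.0],[0,0,0],-1],[[1.0,0,-3.0],[0,0,0],-1],[[0,0,-3.0],[0,0,0],-1],[[0,0,-3.0],[0,0,0],-1],[[0,0,0],[0,0,0],-1],[[0,0,0],[0,0,0],-1]])

```text
time_s: 18.27
tool_pos: [0.469, -0.167, 0.2899]
tcp_rot: [-1.375, 2.823, -0.005]
wrist_force: [0.4, 0.6, -0.3]
gripper_width: 0.0853
```

```bash
python3 -c "
from h import *; from plant import monitor
from look import crop
s=monitor.sense(); go(s,s['tool_pos'],.90)
crop('side',(290,120),'f1',draw=can_parts(.6287,.0311,.907,.099));crop('top',(250,120),'f1')"
```

```text
t 18.27 tcp [ 0.469  -0.167   0.2899] yaw/tilt [ 0.907 -0.    -0.003] F [ 0.4  0.6 -0.3] T [0.02 0.03 0.02] w 0.0853
delta cm [0. 0. 0.] turn [-0.003  0.     0.007]
```

View pics/f1_side.png

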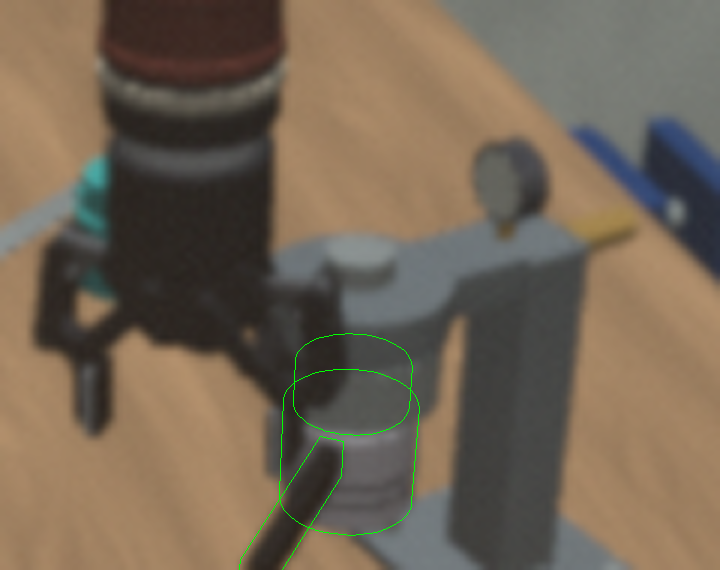

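View pics/f1_top_full.png

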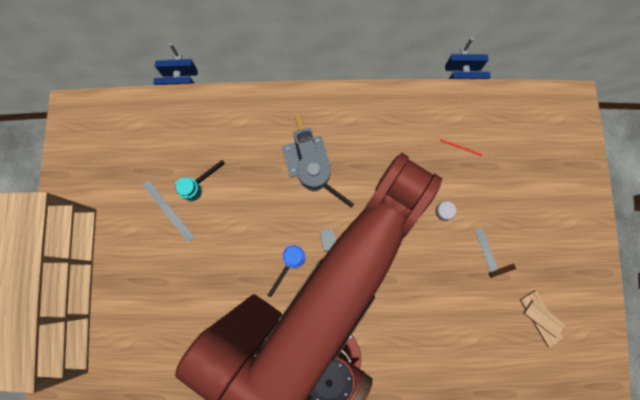

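>>> apply_moves(deltas=[[[0,1.0,-1.0],[0,0,0],-1],[[0,2.0,-1.0],[0,0,0],-1],[[-1.0,2.0,-1.0],[0,0,0],-1],[[-1.5,2.0,0],[0,0,0],-1],[[-2.0,2.0,0],[0,0,0],-1],[[-2.0,1.5,0],[0,0,0],-1],[[-2.0,1.5,0],[0,0,0],-1],[[-2.0,1.5,0],[0,0,0],-1],[[-2.0,1.5,0],[0,0,0],-1],[[-2.0,1.5,0],[0,0,0],-1],[[0,0,0],[0,0,0],-1],[[0,0,0],[0,0,0],-1]])

```text
time_s: 19.37
tool_pos: [0.4147, 0.0634, 0.3143]
tcp_rot: [1.375, -2.814, -0.018]
wrist_force: [0.2, -0.5, -1.2]
gripper_width: 0.0852
```

```bash
python3 -c "
from h import *; from plant import monitor
from look import crop
s=monitor.sense(); go(s,s['tool_pos'],.90)
crop('side',(290,120),'f2',draw=[circ((.6287,.0311),.04,.099),circ((.6287,.0311),.051,.175)]);crop('top',(250,120),'f2')"
```

```text
t 19.37 tcp [0.4147 0.0634 0.3143] yaw/tilt [0.909 0.004 0.015] F [ 0.2 -0.5 -1.2] T [-0.03  0.05 -0.  ] w 0.0852
delta cm [0. 0. 0.] turn [ 0.015 -0.004  0.009]
```

View pics/f2_side.png

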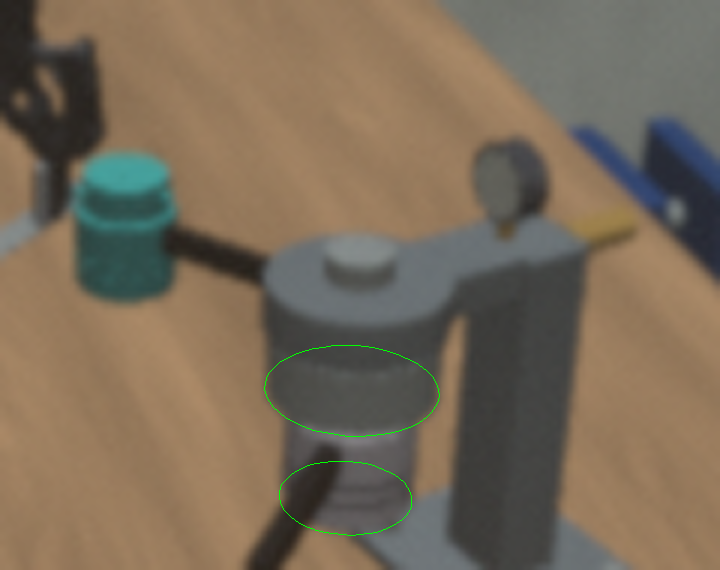

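View pics/f2_side_full.png

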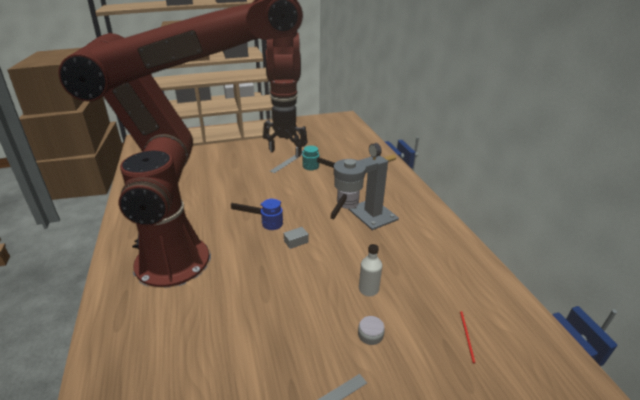

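View pics/f2_top_full.png

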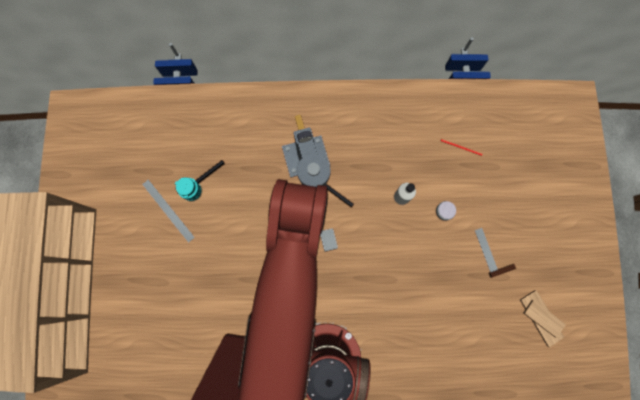

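Run:
```python
from h import *
for n,a in (("side",(325,170)),("top",(295,150))):
    p=pickle.load(open(f"f2_{n}.pkl","rb")); K=12; w=(62,48)
    c=cv2.resize(p["img"][a[1]:a[1]+w[1],a[0]:a[0]+w[0],::-1],None,fx=K,fy=K,interpolation=cv2.INTER_CUBIC)
    C=(.6287,.0311) if n=="side" else (.6344,.0353)
    sh=np.array([.3,-.9]) if n=="side" else np.array([0,0])
    for q in can_parts(*C,.907,.099)+[circ(C,.051,.175)]:
        h=cv2.convexHull(((proj(p,q)+sh-a+.5)*K-.5).astype(np.float32)).astype(np.int32); cv2.polylines(c,[h],True,(0,255,0),1)
    cv2.imwrite(f"pics/z_{n}.png",cv2.convertScaleAbs(c,alpha=1.6))
```

```text
(no output)
```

View pics/z_side.png

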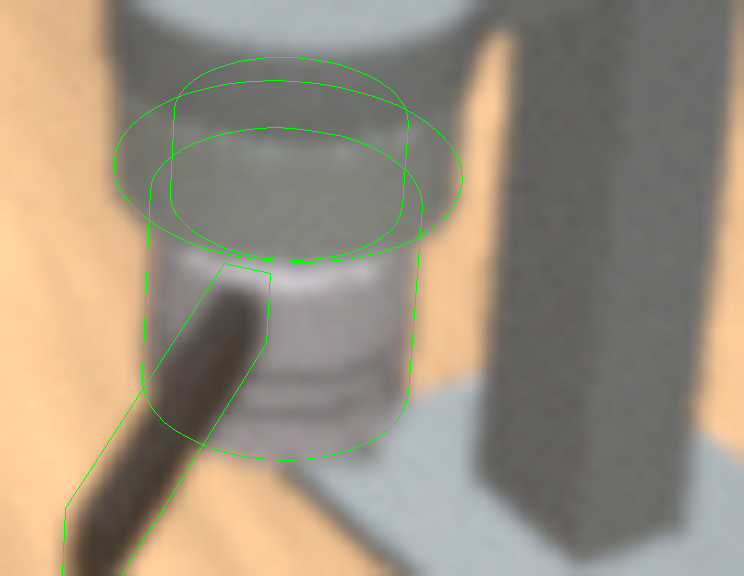

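View pics/z_top.png

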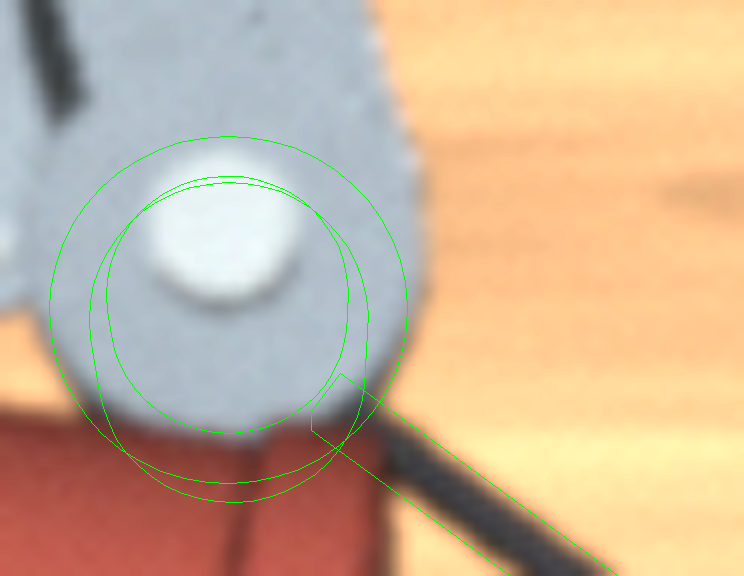

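Run:
```python
from h import *; from plant import eyes
ims=[]
for i in range(10):
    p=eyes.snapshot("side"); ims.append(p["img"].astype(float))
m=np.mean(ims,0); np.save("avg.npy",m); pickle.dump(p,open("avg.pkl","wb"))
a=(325,170);K=12;w=(62,48)
c=cv2.resize(np.clip(m[a[1]:a[1]+w[1],a[0]:a[0]+w[0],::-1]*1.7,0,255).astype(np.uint8),None,fx=K,fy=K,interpolation=cv2.INTER_CUBIC)
o=c.copy()
for t,col in ((0,(0,255,0)),(.04,(0,0,255)),(-.04,(255,0,0))):
    # tilt about camera-forward horizontal axis (visible roll), pivot at collar level
    q=np.r_[circ((0,0),.04,-.076),circ((0,0),.04,-.010)]
    f=p["R"][2].copy(); f[2]=0; f/=np.linalg.norm(f)
    q=Ro.from_rotvec(f*t).apply(q)+[.6287,.0311,.175]
    h=cv2.convexHull(((proj(p,q)+[.3,-.9]-a+.5)*K-.5).astype(np.float32)).astype(np.int32); cv2.polylines(o,[h],True,col,1)
cv2.imwrite("pics/za.png",np.hstack([c[:,100:480],o[:,100:480]]))
```

```text
(no output)
```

View pics/za.png

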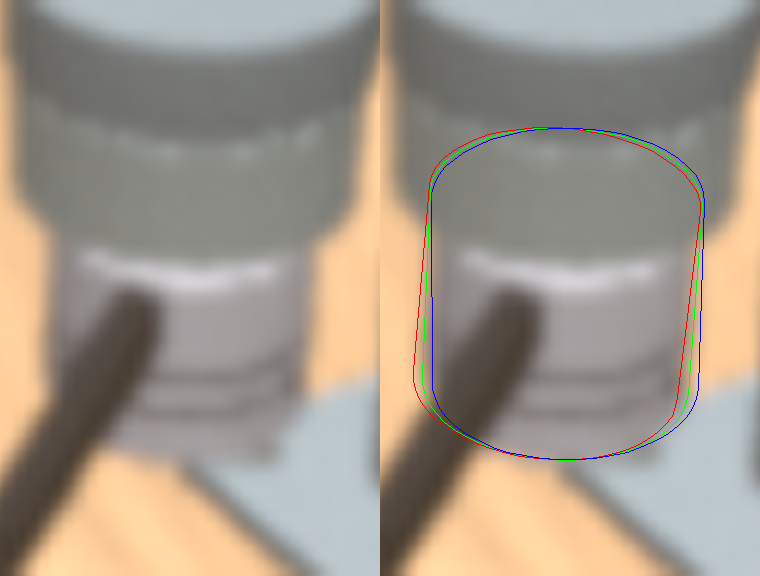

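Run:
```python
from h import *
m=np.load("avg.npy"); p=pickle.load(open("avg.pkl","rb"))
def edge(m,r,c0,c1):
    v=m[r,c0:c1,0]-m[r,c0:c1,2]  # wood: red-blue large; metal ~0
    k=v.max()*.5+v.min()*.5; i=np.where(np.diff(np.sign(v-k)))[0]
    return [round(c0+j+(k-v[j])/(v[j+1]-v[j]),2) for j in i]
q=np.r_[circ((.6287,.0311),.04,.099,720),circ((.6287,.0311),.04,.165,720)]
h=cv2.convexHull(proj(p,q).astype(np.float32)).reshape(-1,2)
def mod(r):
    xs=[]
    for a,b in zip(h,np.roll(h,-1,0)):
        if (a[1]-r)*(b[1]-r)<0: xs.append(a[0]+(r-a[1])/(b[1]-a[1])*(b[0]-a[0]))
    return np.round(sorted(xs),2)
for r in range(189,206): print(r,edge(m,r,331,343),edge(m,r,353,364),mod(r+.9))
```

```text
189 [np.float64(336.68)] [np.float64(360.54)] [336.62 359.29]
190 [np.float64(336.89)] [np.float64(359.47)] [336.58 359.21]
191 [np.float64(336.95)] [np.float64(359.2)] [336.54 359.13]
192 [np.float64(336.91)] [np.float64(359.13)] [336.5  359.06]
193 [np.float64(336.78)] [np.float64(359.12)] [336.46 358.98]
194 [np.float64(336.74)] [np.float64(359.02)] [336.42 358.9 ]
195 [np.float64(336.71)] [np.float64(358.94)] [336.38 358.82]
196 [np.float64(336.71)] [np.float64(358.9)] [336.34 358.74]
197 [np.float64(336.58)] [np.float64(358.73)] [336.3  358.67]
198 [np.float64(336.5)] [np.float64(358.63)] [336.26 358.59]
199 [np.float64(336.52)] [np.float64(358.59)] [336.22 358.51]
200 [np.float64(336.5)] [np.float64(358.38)] [336.18 358.43]
201 [np.float64(336.54)] [np.float64(358.22), np.float64(362.88)] [336.13 358.35]
202 [np.float64(336.7)] [np.float64(358.03), np.float64(360.68)] [336.21 358.27]
203 [np.float64(336.73)] [np.float64(360.39)] [336.57 358.15]
204 [np.float64(336.22)] [np.float64(357.78)] [337.25 357.73]
205 [np.float64(335.63)] [np.float64(357.01)] [338.29 356.95]
```

```bash
python3 -c "
from plant import workorder,monitor
s=monitor.sense(); print(s['time_s'],s['wrist_force'])
print(workorder.close_job())"
```

```text
19.9667 [-0.64979711  0.0817456   0.47418678]
the job is handed in; nothing more can be done
None
```

The canister is hanging in the head, locked and released, and the job was handed in at about 20 s of the 72 s allowed. The hand-in gave no verdict.

**What I did:**
- I gripped the aluminium canister by its lever about 112 mm from its axis, not at the listed 135 mm grip point, and carried it under the head.
- The first sweep for the notches failed because the neck was up to 2 mm off centre. I centred it by touching both sides of the bore. On the second sweep the lugs went in at a canister yaw of about +0.055 rad.
- I pushed up against about 4–5 N of spring force and turned it anticlockwise. It met the solid stop at about 0.97–1.0 rad, with about 14 N sideways.
- I backed off slightly, lowered it until the pockets took the weight, let go and backed the arm away.

**Last checks:**
- **Height:** at seating the tool stood 0.3 mm above where a level canister at home height would put it. The side picture agrees to about 1 mm.
- **Tilt:** about 0.014 rad in the side camera's image plane, against the 0.04 limit. Tilt along the viewing direction I only inferred from the gripper's pose before release.
- **Contact:** wrist force is only noise and the arm is clear. The glue bottle, steel block, tin and both look-alikes look unmoved in the pictures.

**Disagreements:** the two cameras differed by 5–7 mm in absolute position. I used relative measurements and touch instead. The canister also sagged by an estimated 1.6 mm in the grip when the lugs first touched the collar.

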